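# Restock and bolt the staple lock-up bay

### The job

Restock the staple lock-up bay: draw its bolt right back, lay every staple carton flat on the floor of the blue tray, then feed the tray along the fence with the push stick, keeping it pressed against the fence, until it is fully home against the end stop under the clear hood. Then slide the bolt fully home through the tray's keeper loop and lay the push stick back in its rest, leaving the things standing around alone.

Things in the scene. Friction and masses are not known exactly. Their poses are not given: they have to be found in the camera images.
- bay: The fixed lock-up bay. Origin on the worktop; x points away from the robot to the fence, y to the robot's left; the tray is fed along -y. Grey deck, top at z = 6 mm, y = -262 to 255 mm, near edge at x = -80 (left of y = -12) or -44 mm (right). Aluminium fence on the far side: inner face x = 50 mm, 14 mm thick, top z = 36 (left of y = -10) or 70 mm (right). The tray is home with its origin at x = 4, y = -138 mm.
- bay_stop (a point): Foot of the end stop's inner face (bay y = -250 mm), below its middle, on the deck. The stop is 64 mm high and spans bay x = -15 to 64 mm; the home tray's front wall touches it.
- bay_mouth (a point): Middle of the mouth of the clear flat hood, at its underside (bay x = 24, y = -10, z = 70 mm). The hood spans bay x = -15 to 64 and y = -262 to -10 mm, its top is at z = 74 mm; it is open at the mouth (left) and along its near side.
- bolt_plinth (a point): Top centre of the grey plinth in front of the bay that carries the bolt: 118 mm (bay x) by 50 mm, 32 mm high, centred at bay x = -113, y = -78 mm. Two steel guides round the rod, at bay x = -70 and -158 mm (12 mm wide), reach z = 58 mm; the handle travels between them.
- bolt (a joint): Travel of the bolt along the bay's +x, m: 0 = drawn right back, 0.05 = fully home through the keeper. It starts partly shut, in the tray's way. Sliding friction about 1.5 N; it stays where it is left.
- bolt_grip (a point): Point on the axis of the bolt's upright black handle, which moves with the bolt: a vertical round pin 14 mm in diameter, its top 14 mm above this point, free to grip from 20 mm below it upward; this point is 74 mm above the worktop.
- bolt_tip (a point): The free end of the bolt's steel rod (12 mm in diameter, along the bay's x, 44 mm above the worktop).
- tray: Loose blue open tray, 92 mm (x) by 224 mm (y), 26 mm high, walls and floor 4 mm, 0.3 kg, on the bay's deck left of the hood. Origin at the centre of its underside; axes like the bay's when square. Starts 10 to 22 mm off the fence, slightly askew. Takes three cartons, long sides across it, 66 mm apart. Keeper loop on its near side: x = -58 to -42, y = 38 to 82, up to z = 57 mm.
- tray_pocket (a point): Centre of the push pocket: on the outer face of the tray's rear wall (12 mm to the robot's side of its middle), 14 mm above its underside, between two ears 34 mm apart that stand 15 mm out to the rear. The end of the push stick goes between the ears.
- tray_keeper (a point): Centre of the keeper loop's opening, 28 mm wide (tray y); the bolt's rod goes through it along x when the tray is home.
- push_stick: Loose push stick of light wood with red ends, square bar 22 x 22 mm, 180 mm long along its y, 0.07 kg; both ends and all four sides are alike. Origin at the middle of its underside.
- stick_center (a point): The centre of the push stick.
- rest: Fixed rest of the push stick, origin on the worktop; two black saddles at y = -62 and +62 mm (14 mm long), seat at z = 20 mm, slot 32 mm wide between horns up to z = 34 mm; the stick lies along the rest's y, centred, between the saddles there is only a 5 mm base strip. The whole rest is 50 mm wide.
- rest_seat (a point): Middle of the rest, at the height of the saddles' seat (underside of a resting stick).
- carton_0_center (a point): Centre of a loose dark blue-grey staple carton, 40 mm (its x) by 62 mm (its y) by 22 mm high, about 0.11 kg; orientation as the carton's; some of the four cartons are absent (None).
- carton_1_center (a point): Centre of a loose dark blue-grey staple carton, 40 mm (its x) by 62 mm (its y) by 22 mm high, about 0.11 kg; orientation as the carton's; some of the four cartons are absent (None).
- carton_2_center (a point): Centre of a loose dark blue-grey staple carton, 40 mm (its x) by 62 mm (its y) by 22 mm high, about 0.11 kg; orientation as the carton's; some of the four cartons are absent (None).
- carton_3_center (a point): Centre of a loose dark blue-grey staple carton, 40 mm (its x) by 62 mm (its y) by 22 mm high, about 0.11 kg; orientation as the carton's; some of the four cartons are absent (None).
- stamp: Bystander: black self-inking date stamp, 35 x 58 mm, 86 mm high, behind the bay. Leave alone.
- clip_pot: Bystander: black and clear paper-clip pot, 53 mm across, 66 mm high, behind the fence. Leave alone.
- label_carton: Bystander: cream carton of labels 65 x 105 x 40 mm, to the right of the bay. Leave alone.
Not all that is in view belongs to the job. Leave any purple look-alike of the part that bears carton_0_center alone.

How it is judged:
On the way, in this order (a step that is already met when the one before it is completed fails the run):
1. the bolt is drawn right back (within 8 mm of its end) (value of joint bolt below 0.008 m), for 0.1 s.
2. on its way in, the tray is pushed by the stick while it lies against the fence (gap under 7 mm, square within 0.06 rad), all cartons flat in it (y of tray in the frame of bay between -0.12 and 0.09 m and x of tray in the frame of bay above -0.003 m and angle between the y axis of tray and the y axis of bay, either way round below 0.06 rad and contact force between push_stick and tray above 0.2 N and x of carton_0_center in the frame of tray between -0.042 and 0.042 m and y of carton_0_center in the frame of tray between -0.108 and 0.108 m and z of carton_0_center in the frame of tray between 0 and 0.022 m and x of carton_1_center in the frame of tray between -0.042 and 0.042 m and y of carton_1_center in the frame of tray between -0.108 and 0.108 m and z of carton_1_center in the frame of tray between 0 and 0.022 m and x of carton_2_center in the frame of tray between -0.042 and 0.042 m and y of carton_2_center in the frame of tray between -0.108 and 0.108 m and z of carton_2_center in the frame of tray between 0 and 0.022 m and x of carton_3_center in the frame of tray between -0.042 and 0.042 m and y of carton_3_center in the frame of tray between -0.108 and 0.108 m and z of carton_3_center in the frame of tray between 0 and 0.022 m), for 0.05 s.
3. the stick has pushed the tray home: within 8 mm of the end stop and against the fence (y of tray in the frame of bay below -0.13 m and x of tray in the frame of bay above -0.003 m and angle between the y axis of tray and the y axis of bay, either way round below 0.06 rad and contact force between push_stick and tray above 0.2 N and x of carton_0_center in the frame of tray between -0.042 and 0.042 m and y of carton_0_center in the frame of tray between -0.108 and 0.108 m and z of carton_0_center in the frame of tray between 0 and 0.022 m and x of carton_1_center in the frame of tray between -0.042 and 0.042 m and y of carton_1_center in the frame of tray between -0.108 and 0.108 m and z of carton_1_center in the frame of tray between 0 and 0.022 m and x of carton_2_center in the frame of tray between -0.042 and 0.042 m and y of carton_2_center in the frame of tray between -0.108 and 0.108 m and z of carton_2_center in the frame of tray between 0 and 0.022 m and x of carton_3_center in the frame of tray between -0.042 and 0.042 m and y of carton_3_center in the frame of tray between -0.108 and 0.108 m and z of carton_3_center in the frame of tray between 0 and 0.022 m), for 0.05 s.
4. the bolt is fully home (travel over 44 mm) through the keeper (value of joint bolt above 0.044 m and y of tray in the frame of bay below -0.13 m and x of tray in the frame of bay above -0.003 m and angle between the y axis of tray and the y axis of bay, either way round below 0.06 rad), for 0.2 s.
At the end, for the whole second after the job is handed in: Every carton flat in the tray; tray within 8 mm of the stop and 7 mm of the fence, square within 0.06 rad; bolt travel over 44 mm, through the keeper; stick in both saddles of its rest (within 12 mm across, 50 mm along, 0.12 rad); all at rest (all of step 4 and x of carton_0_center in the frame of tray between -0.042 and 0.042 m and y of carton_0_center in the frame of tray between -0.108 and 0.108 m and z of carton_0_center in the frame of tray between 0 and 0.022 m and x of carton_1_center in the frame of tray between -0.042 and 0.042 m and y of carton_1_center in the frame of tray between -0.108 and 0.108 m and z of carton_1_center in the frame of tray between 0 and 0.022 m and x of carton_2_center in the frame of tray between -0.042 and 0.042 m and y of carton_2_center in the frame of tray between -0.108 and 0.108 m and z of carton_2_center in the frame of tray between 0 and 0.022 m and x of carton_3_center in the frame of tray between -0.042 and 0.042 m and y of carton_3_center in the frame of tray between -0.108 and 0.108 m and z of carton_3_center in the frame of tray between 0 and 0.022 m and x of bolt_tip in the frame of tray between -0.035 and 0 m and y of bolt_tip in the frame of tray between 0.046 and 0.074 m and x of stick_center in the frame of rest between -0.012 and 0.012 m and y of stick_center in the frame of rest between -0.05 and 0.05 m and z of stick_center in the frame of rest between 0.024 and 0.037 m and angle between the y axis of push_stick and the y axis of rest, either way round below 0.12 rad and linear speed of each of tray, push_stick below 0.02 m/s); the robot touches nothing.
It fails at once if the date stamp, clip pot or label carton is shifted by more than 30 mm (distance of any of stamp, clip_pot, label_carton from where it was at the start of the episode above 0.03 m).
Of carton_0, carton_1, carton_2, carton_3 only 1 to 3 are there at a start; the rules pass over those that are not, and their reading is None.
At some moment in a run one of carton_0, carton_1 may be knocked a few centimetres aside while the robot is not near it.
Once in a run the grip may slacken for a moment while it holds something.
It also fails if it takes over 210 s, if anything falls off the work surface, if the arm or the gripper's body presses on something with over 40 N, if the wrist force passes 120 N, or if a joint passes its speed limit or range.

### The arm

A 7-joint arm with a two-finger parallel gripper is mounted at the origin on a cart in front of the work surface, level with it; the furniture and walls round the work are solid. World frame = base frame: x ahead of the robot, y to its left, z up, the work surface at z = 0. Lengths are in m, angles in rad, forces in N, time in s.
With the tool pointing down it reaches from about 0.35 to 0.9 m from the base axis. Payload 19.9 kg.
Tool frame: the origin (TCP) lies at the very end of the fingers, on their centre line; the grasp point (between the pads) lies 19 mm behind it (manip.grip_point_offset is the distance from the TCP to the grasp point, in m); z points along the fingers, y is the line along which they close (so a half turn about z gives the same grasp; the last joint's range is limited). The gripper opens to 94 mm and grips with 3 to 60 N. Pads are 16 mm wide; open, the fingers measure 119 mm over their backs; the gripper's body (75 mm by 177 mm) begins 78 mm behind the grasp point.
Start: joints at [-1.149, 0.417, -0.01, 1.614, 0.005, 1.111, -0.053], TCP at [0.28, 0.559, 0.205] pointing down, gripper open.
Joint ranges: [-2.81, 2.81], [-0.39, 2.02], [-1.27, 1.25], [0.06, 2.57], [-1.19, 4.33], [0.19, 2], [-2.82, 2.82]. Speed limits (rad/s): [1.89, 1.89, 2.39, 2.39, 3.01, 3.01, 3.01].

### API

Orientations are given as a rotation vector (axis times angle).
In Python, from rig import manip, cams, order, models gives the robot as it stands.
- The arm moves only by the tool carry_out, never from a script. Its argument "rows" is a list of rows, each an object of numbers: "claw": the opening, from 0 (shut) to 1 (fully open); "tx", "ty", "tz": the shift along the tool's x, y, z normalised to -1 to 1, where 1 is 4 cm; "roll": the turn about the tool's z normalised to -1 to 1, where 1 is 5 degrees. In form: [{"claw": .., "tx": .., "ty": .., "tz": .., "roll": ..}, ...]. A call has 1 to 5 rows; each row shifts and turns the commanded pose from where the row before left it, along the tool's axes as they then stand; what a row does not reach is not made up. A row lasts 1/12 s, in which the tool goes at most 41.7 mm and 7.16 degrees, less where a joint would pass 70% of its speed; a pose out of reach is approached as far as the arm can. A call with a number of a shift or a turn outside -1 to 1 is refused whole. A call with a gripper value outside its range is refused whole. The fingers move at their own pace and stop on an object; the grip force is fixed at half the most. Time passes only in rows, so rows that do not move let the fingers close. It gives the time, the measured TCP pose, the force, the opening and the grip force at its end, in the units of the state.
- manip.sense(): the state, without advancing time (a new reading comes with each control period).
- cams.snapshot(name): name is "side" or "top" or "wrist"; returns (picture, depth): 480x640x3 uint8, red, green, blue; 480x640 float32, m along the optical axis (not along the pixel's ray), 0 where there is no reading.
- cams.get_calibration(name): a dict with "intrinsics" (3x3 intrinsics, pixels), "R" (3x3) and "t" (3): a world point X has camera coordinates R X + t. Camera axes: x right, y down, z forward; pixel columns grow to the right and rows downward; lengths in m; the calibration is good to about 2 mm. A picture is of the moment at which its call begins: read the wrist's pose just before it. get_calibration takes no time and is no camera call; for the wrist camera it gives the pose at the moment of the call.
- order.finish_job(): hands the job in; it is judged then, once.
Trained networks look in the newest picture that a camera, given by its name, has taken for a name from the list of things; names that differ only in an ending like _2 or _b are one class to them, and where a whole thing is asked for, a point or a joint stands for the part that bears it (a point fixed in the world has none). Each returns a list of dicts, best first, with "confidence" (0 to 1); they miss things now and then, are a little off and sometimes report something else, mostly with a low value. They report only what shows in the picture. A call takes as long as a camera call. They do not tell look-alikes from the thing itself.
- models.recognise(camera, label): "extent" ([left, top, width, height] as shares, 0 to 1, of the picture: columns of its width, rows of its height, round what is visible of it).
- models.cut_out(camera, label): "mask" (480x640 bool, what is visible of it) and "extent" ([left, top, width, height] as shares, 0 to 1, of the picture: columns of its width, rows of its height, round what is visible of it).
The state is a dict: "clock": time; "joint_positions": joint angles; "dq": joint speeds; "tau": joint torques, N m; "tool_pos": TCP position; "eef_rot": TCP orientation; "force": force on the tool from outside, world axes, zero at the start; "wrist_torque": the same for the moment, N m; "opening": finger opening in m; "grip_force": force on a finger pad.
Only numpy, scipy, OpenCV 4.12 (cv2) and the standard library are available. Lean on these libraries where they do the work, as an engineer would, in place of code of your own. Each camera call takes 0.05 s, during which the arm holds its last target. There are 200 camera calls.

## Working session

There is one attempt and no reset: what is moved stays moved. The work goes in short steps, Python scripts to look and compute and a tool call to move; the robot and the scene stay as the last step left them, time stands still between calls to the robot, and variables do not carry over. Pictures are saved under pics/ and viewed, at most 14 in all, crops included, and the job is handed in when it is done.

Besides the shell and the picture viewer there is one more tool, called after "Request:" as name([rows], argument=value, ...), one row to a line, values as JSON. carry_out: Moves the arm, as the interface text tells. Its arguments: {"type":"object","properties":{"rows":{"type":"array","items":{"type":"object","properties":{"claw":{"type":"number"},"tx":{"type":"number"},"ty":{"type":"number"},"tz":{"type":"number"},"roll":{"type":"number"}}}}},"required":["rows"]}

```bash
mkdir -p pics; ls
cat > h.py <<'E'
import numpy as np, cv2
from rig import manip, cams, order, models
def snap(n):
    c=cams.get_calibration(n); p,d=cams.snapshot(n)
    return p,d,{k:np.array(c[k]) for k in c}
def save(p,f): cv2.imwrite('pics/'+f,cv2.cvtColor(p,cv2.COLOR_RGB2BGR))
def cloud(d,c):
    K=c['intrinsics'];v,u=np.indices(d.shape)
    X=np.stack([(u-K[0,2])/K[0,0]*d,(v-K[1,2])/K[1,1]*d,d],-1)
    return (X-c['t'])@c['R']
def st():
    s=manip.sense();print('t',round(s['clock'],2),'tcp',np.round(s['tool_pos'],4),'rot',np.round(s['eef_rot'],3),'F',np.round(s['force'],1),'op',round(s['opening'],4),'g',round(s['grip_force'],1))
    return s
E
python3 - <<'E'
from h import *
st();R=cv2.Rodrigues(np.array(manip.sense()['eef_rot']))[0];print(R.round(3))
for n in['top','side']:
    p,d,c=snap(n);save(p,n+'0.png');X=cloud(d,c);print(n,c['t'],c['intrinsics'][0,0],(-c['R'].T@c['t']))
    np.savez(n+'0.npz',p=p,d=d,X=X)
E
```

```text
pics
t 0.0 tcp [0.2795 0.5586 0.2048] rot [-7.220e-01 -3.057e+00  2.000e-03] F [-0.1 -0.1 -0.6] op 0.0938 g 0.0
[[-0.894  0.447 -0.   ]
 [ 0.447  0.894 -0.001]
 [-0.    -0.001 -1.   ]]
top [-0.0758915   0.63385137  1.22343067] 529.6468864255655 [ 0.42770605 -0.08534181  1.30923413]
side [-0.62943127  0.01906802  1.38489052] 527.7492022903598 [ 0.59363178 -1.2241937   0.68074972]
```

View pics/top0.png

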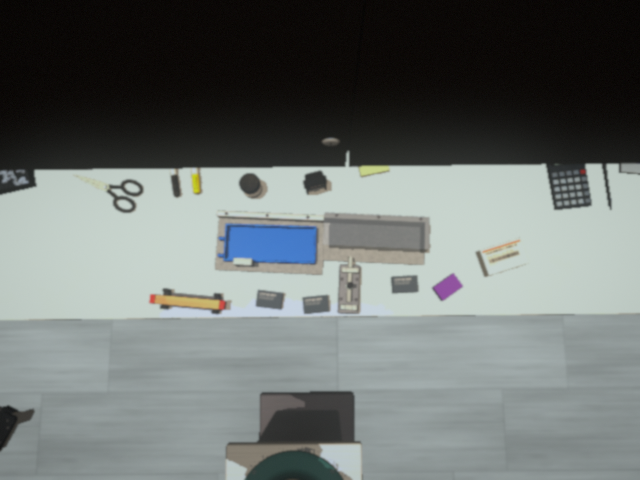

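View pics/side0.png

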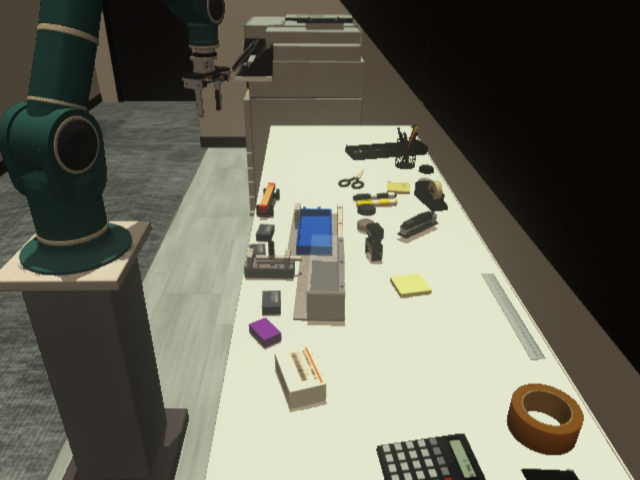

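The top view shows three dark cartons at about (270,299), (316,304) and (404,285). The purple look-alike is at (448,287). The stick lies in its rest at (190,302), the tray is at (272,244), the bolt plinth at (349,288) and the hood at (376,236). The side view shows the same layout. I'll measure these and enlarge the area to confirm.

Run:
```python
from h import *
z=np.load('top0.npz');p,d,X=z['p'],z['d'],z['X']
cr=p[200:325,140:470];save(cv2.resize(cr,None,fx=2.4,fy=2.4,interpolation=cv2.INTER_CUBIC),'crop1.png')
print('table z',np.median(X[290:300,500:600,2]),X[280,560],X[316,560])
hsv=cv2.cvtColor(p,cv2.COLOR_RGB2HSV).astype(int)
def rect(m,name):
    n,l,s,_=cv2.connectedComponentsWithStats(m.astype(np.uint8))
    for i in range(1,n):
        if s[i,4]<60: continue
        P=X[l==i]; r=cv2.minAreaRect(P[:,:2].astype(np.float32)*1000)
        print(name,s[i,:5],'ctr',np.round(r[0],1),'size',np.round(r[1],1),'ang',round(r[2],1),'zmed',np.round(np.median(P[:,2])*1000,1),'z95',np.round(np.percentile(P[:,2],95)*1000,1))
V=hsv[...,2];S=hsv[...,1];H=hsv[...,0];Z=X[...,2]
box=np.zeros(V.shape,bool);box[205:318,140:480]=1
for n,a,b in[('carton',275,425)]:
    bb=box.copy();bb[:275]=0;bb[:,:240]=0;bb[:,425:]=0
    rect(bb&(Z>.012)&(Z<.035),n)
rect(box&(H>100)&(H<125)&(S>150)&(V>60),'blue')
bb=box.copy();bb[:280]=0;bb[:,240:]=0
rect(bb&(Z>.03)&(Z<.06),'stick')
bb=box.copy();bb[:,:320]=0;bb[:,365:]=0;bb[:250]=0
rect(bb&(Z>.02)&(Z<.05),'plinth')
bb=box.copy();bb[:,:324]=0;bb[:,440:]=0;bb[266:]=0
rect(bb&(Z>.055),'hood')
rect(box&(Z>.028)&(Z<.05),'z28-50')
for l in['carton_0_center','tray','bolt','push_stick','rest']:
    print(l,[(round(r['confidence'],2),np.round(np.array(r['extent'])*[640,480,640,480],0)) for r in models.recognise('top',l)][:5])
```

```text
table z 0.0009410494864293567 [ 0.52636085 -0.65837105  0.00469593] [ 0.44635204 -1.02829701 -0.86445033]
carton [338 275  22  39 489] ctr [ 496.4 -137.1] size [50.7 91.3] ang 88.9 zmed 31.4 z95 34.5
carton [392 275  27  18 437] ctr [ 520.2 -274.6] size [40.4 61.9] ang 2.8 zmed 22.5 z95 26.4
carton [256 290  28  19 435] ctr [486.3  55. ] size [62.3 40. ] ang 82.4 zmed 22.4 z95 26.4
carton [303 295  27  19 430] ctr [473.9 -57.7] size [40.6 61.7] ang 4.6 zmed 22.3 z95 26.6
blue [ 225  226   91   37 2817] ctr [548.5  36. ] size [251.9 232. ] ang 87.8 zmed 10.2 z95 16.1
stick [150 294  76  16 729] ctr [477.2 248.9] size [180.5  31.8] ang 84.7 zmed 41.7 z95 45.9
plinth [338 256  22  58 771] ctr [ 518.4 -138.6] size [ 50.2 135.6] ang 86.8 zmed 32.4 z95 48.3
plinth [320 295  10  17 119] ctr [475.5 -78.9] size [21.7 38.4] ang 89.6 zmed 22.5 z95 26.3
hood [ 324  212  106   39 3503] ctr [ 557.5 -203.9] size [250.1 261.9] ang 89.4 zmed 74.4 z95 78.5
z28-50 [217 211 107  10 640] ctr [690.4  53.1] size [262.   15.4] ang 86.8 zmed 35.5 z95 40.0
z28-50 [218 223  15  38 119] ctr [626.4 162.6] size [
[... 170 characters left out ...]
6 -15.9] size [ 39.5 104.5] ang 21.9 zmed 32.3 z95 36.8
z28-50 [338 256  22  58 721] ctr [ 518.4 -138.3] size [ 49.6 135.6] ang 86.7 zmed 32.7 z95 48.4
z28-50 [150 294  76  16 731] ctr [477.2 248.9] size [180.5  31.8] ang 84.7 zmed 41.7 z95 45.9
carton_0_center [(0.94, array([433., 276.,  31.,  26.])), (0.7, array([391., 275.,  27.,  14.]))]
tray [(0.7, array([217., 222., 100.,  44.])), (0.33, array([345., 258.,   7.,  43.])), (0.28, array([218., 213., 213., 103.]))]
bolt [(0.57, array([348., 252.,   4.,  48.])), (0.31, array([478., 237.,  52.,  37.]))]
push_stick [(0.73, array([149., 292.,  76.,  18.]))]
rest [(0.62, array([165., 289.,  58.,  28.])), (0.45, array([344., 256.,   8.,  45.]))]
```

View pics/crop1.png

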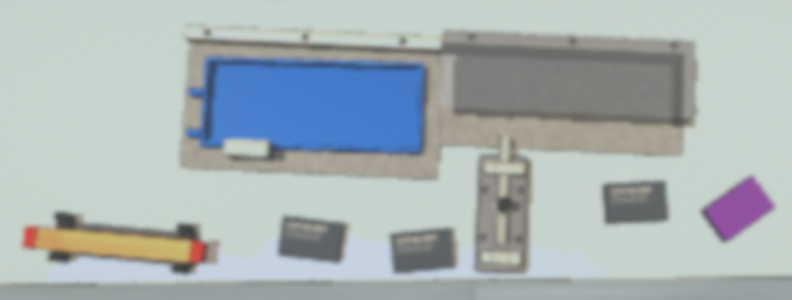

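Purple at (448,287) is the look-alike, because it is the only purple one. The three dark blue-grey boxes at (270,299), (316,304) and (404,285) match the staple carton description, and the crop confirms it. Next I'll fit the bay frame.

```bash
cat >> h.py <<'E'
def longrect(P):
    r=cv2.minAreaRect(P.astype(np.float32)); b=cv2.boxPoints(r); e=[b[1]-b[0],b[2]-b[1]]
    e=max(e,key=np.linalg.norm); e=e*np.sign(e[1]) if abs(e[1])>abs(e[0]) else e*np.sign(e[0])
    return np.array(r[0]),sorted(r[1]),np.degrees(np.arctan2(-e[0],e[1]))  # yaw of long axis as y axis
E
python3 - <<'E'
from h import *
z=np.load('top0.npz');p,d,X=z['p'],z['d'],z['X'];Z=X[...,2]
def comp(m):
    n,l,s,_=cv2.connectedComponentsWithStats(m.astype(np.uint8)); return l==1+np.argmax(s[1:,4])
def sub(r0,r1,c0,c1,z0,z1):
    m=np.zeros(Z.shape,bool);m[r0:r1,c0:c1]=1;return comp(m&(Z>z0)&(Z<z1))
def show(n,m):
    P=X[m][:,:2]*1000;c,s,y=longrect(P);l=cv2.fitLine(P.astype(np.float32),cv2.DIST_HUBER,0,.01,.01).ravel()
    print(n,m.sum(),np.round(c,1),np.round(s,1),'yaw',round(y,2),'line',np.degrees(np.arctan(-l[0]/l[1])).round(2),'med',np.median(P,0).round(1))
show('lowfence',sub(205,222,210,326,.028,.046))
show('hood',sub(205,260,324,436,.066,.085))
show('deckL',sub(205,275,210,326,.002,.012))
show('plinth',sub(262,318,335,365,.025,.042))
show('A',sub(280,318,250,295,.012,.035));show('B',sub(280,318,298,335,.012,.035));show('C',sub(270,300,385,425,.012,.035))
show('stick',sub(285,318,140,232,.034,.055))
show('handle',sub(275,300,338,362,.07,.11))
hsv=cv2.cvtColor(p,cv2.COLOR_RGB2HSV).astype(int)
m=np.zeros(Z.shape,bool);m[215:270,215:325]=1
m=comp(m&(hsv[...,0]>100)&(hsv[...,0]<125)&(hsv[...,1]>140)&(Z>.004)&(Z<.016));show('floor',m)
m=sub(245,282,338,362,.036,.056);P=X[m]*1000;print('rod tip far',P[P[:,0].argsort()[-6:]].round(1))
E
```

```text
lowfence 640 [690.4  53.1] [ 15.4 262. ] yaw -3.23 line -3.28 med [689.9  52.2]
hood 3489 [ 643.6 -203.4] [ 79.9 251.1] yaw -3.17 line -3.67 med [ 643.1 -204.4]
deckL 2113 [624.4  54. ] [ 82.3 216.3] yaw -2.51 line -2.7 med [623.7  50.1]
plinth 662 [ 509.6 -138. ] [ 50.1 117.8] yaw -93.16 line -86.22 med [ 505.4 -133.3]
A 435 [486.3  55. ] [40.  62.3] yaw -7.58 line -5.73 med [486.4  54.8]
B 430 [473.9 -57.7] [40.6 61.7] yaw 4.64 line 5.87 med [473.4 -58.4]
C 437 [ 520.2 -274.6] [40.4 61.9] yaw 2.84 line 2.36 med [ 519.5 -274.3]
stick 706 [481.  248.5] [ 24.1 180.5] yaw -5.3 line -5.67 med [482.  247.1]
handle 30 [ 514.6 -137.3] [11.6 11.9] yaw -88.67 line 54.95 med [ 513.7 -138.2]
floor 2689 [623.8  53.4] [ 82.9 215.3] yaw -2.22 line -2.69 med [624.4  49.8]
rod tip far [[ 583.6 -136.6   46.6]
 [ 585.3 -143.6   51.4]
 [ 585.7 -141.3   48.5]
 [ 585.7 -138.9   48.5]
 [ 585.9 -146.2   46.6]
 [ 586.3 -136.7   44.1]]
```

Request:
carry_out([
  {"claw":1,"roll":-1},
  {"claw":1,"roll":-1},
  {"claw":1,"roll":-1},
  {"claw":1,"roll":-1},
  {"claw":1,"roll":-0.68},
])

```text
invalid input at $.rows[0]: expected keys claw, tx, ty, tz, roll
```

Request:
carry_out([
  {"claw":1,"tx":-0.4,"ty":-0.9},
  {"claw":1,"tx":-0.4,"ty":-0.9},
  {"claw":1,"tx":-0.4,"ty":-0.9},
  {"claw":1,"tx":-0.4,"ty":-0.9},
  {"claw":1,"tx":-0.4,"ty":-0.9},
])

```text
invalid input at $.rows[0]: expected keys claw, tx, ty, tz, roll
```

Request:
carry_out([
  {"claw":1,"tx":-0.4,"ty":-0.9},
  {"claw":1,"tx":-0.4,"ty":-0.9},
  {"claw":1,"tx":-0.4,"ty":-0.9},
  {"claw":1,"tx":-0.4,"ty":-0.9},
  {"claw":1,"tx":-0.4,"ty":-0.9},
])

```text
invalid input at $.rows[0]: expected keys claw, tx, ty, tz, roll
```

Request:
carry_out([
  {"claw":1,"tx":-0.4,"ty":-0.9},
  {"claw":1,"tx":-0.4,"ty":-0.9},
  {"claw":1,"tx":-0.4,"ty":-0.9},
  {"claw":1,"tx":-0.4,"ty":-0.9},
  {"claw":0.7},
])

```text
invalid input at $.rows[0]: expected keys claw, tx, ty, tz, roll
```

All keys are needed in every row.

Request:
carry_out([
  {"claw":1,"tx":0,"ty":0,"tz":0,"roll":-1},
  {"claw":1,"tx":0,"ty":0,"tz":0,"roll":-1},
  {"claw":1,"tx":0,"ty":0,"tz":0,"roll":-1},
  {"claw":1,"tx":0,"ty":0,"tz":0,"roll":-1},
  {"claw":1,"tx":0,"ty":0,"tz":0,"roll":-0.68},
])

```text
clock: 0.77
tool_pos: [0.2796, 0.5589, 0.2054]
eef_rot: [-0.079, -3.141, 0.0]
force: [0.3, -0.1, 0.5]
opening: 0.0935
grip_force: 0.0
```

Request:
carry_out([
  {"claw":1,"tx":-0.4,"ty":-0.9,"tz":0,"roll":0},
  {"claw":1,"tx":-0.4,"ty":-0.9,"tz":0,"roll":0},
  {"claw":1,"tx":-0.4,"ty":-0.9,"tz":0,"roll":0},
  {"claw":1,"tx":-0.4,"ty":-0.9,"tz":0,"roll":0},
  {"claw":1,"tx":-0.4,"ty":-0.9,"tz":0,"roll":0},
])

```text
clock: 1.18
tool_pos: [0.3498, 0.373, 0.2055]
eef_rot: [0.087, 3.14, 0.0]
force: [1.4, 0.1, 0.6]
opening: 0.094
grip_force: 0.0
```

Request:
carry_out([
  {"claw":1,"tx":-0.4,"ty":-0.9,"tz":0,"roll":0},
  {"claw":1,"tx":-0.4,"ty":-0.9,"tz":0,"roll":0},
  {"claw":1,"tx":-0.4,"ty":-0.9,"tz":0,"roll":0},
  {"claw":1,"tx":-0.4,"ty":-0.9,"tz":0,"roll":0},
  {"claw":1,"tx":-0.4,"ty":-0.9,"tz":0,"roll":0},
])

```text
clock: 1.6
tool_pos: [0.4197, 0.1888, 0.2057]
eef_rot: [0.087, 3.14, 0.001]
force: [1.9, 0.2, 0.6]
opening: 0.0939
grip_force: 0.0
```

Request:
carry_out([
  {"claw":0.7,"tx":-0.4,"ty":-0.9,"tz":0,"roll":0},
  {"claw":0.7,"tx":-0.4,"ty":-0.9,"tz":0,"roll":0},
  {"claw":0.7,"tx":-0.4,"ty":-0.9,"tz":0,"roll":0},
  {"claw":0.7,"tx":-0.4,"ty":-0.9,"tz":0,"roll":0},
  {"claw":0.7,"tx":0,"ty":0,"tz":0,"roll":0},
])

```text
clock: 2.02
tool_pos: [0.477, 0.0365, 0.2058]
eef_rot: [0.099, 3.139, -0.002]
force: [-0.9, -1.4, -0.6]
opening: 0.067
grip_force: 0.0
```

Request:
carry_out([
  {"claw":0.6,"tx":-0.24,"ty":-0.86,"tz":0,"roll":0},
  {"claw":0.6,"tx":-0.24,"ty":-0.86,"tz":0,"roll":0},
  {"claw":0.6,"tx":-0.24,"ty":-0.86,"tz":0,"roll":0},
  {"claw":0.6,"tx":-0.24,"ty":-0.86,"tz":0,"roll":0},
  {"claw":0.6,"tx":-0.24,"ty":-0.86,"tz":0,"roll":0},
])

```text
clock: 2.43
tool_pos: [0.5139, -0.1327, 0.2057]
eef_rot: [0.086, 3.14, -0.0]
force: [0.5, 0.6, -0.4]
opening: 0.0562
grip_force: 0.0
```

Request:
carry_out([
  {"claw":0.6,"tx":0,"ty":0,"tz":0,"roll":0},
  {"claw":0.6,"tx":0,"ty":0,"tz":0,"roll":0},
])

```text
clock: 2.6
tool_pos: [0.5136, -0.1328, 0.2053]
eef_rot: [-0.092, -3.14, 0.001]
force: [-0.4, 1.1, -0.1]
opening: 0.0566
grip_force: 0.0
```

```bash
cat >> h.py <<'E'
O=np.array([626.7,-66.2]);ex=np.array([np.cos(np.radians(-3.2)),np.sin(np.radians(-3.2))]);ey=np.array([-ex[1],ex[0]])
def tobay(w): w=np.asarray(w)-O; return np.stack([w@ex,w@ey],-1)
def frombay(b): b=np.asarray(b,float); return O+b[...,:1]*ex+b[...,1:]*ey
def yaw(s=None):
    R=cv2.Rodrigues(np.array((s or manip.sense())['eef_rot']))[0]; return np.degrees(np.arctan2(-R[0,1],R[1,1])) # yaw of tool y, 0 = world y
def go(target,yw=None,z=None):
    "units along tool axes to world xy mm; roll units"
    s=manip.sense();R=cv2.Rodrigues(np.array(s['eef_rot']))[0]
    d=np.array([target[0],target[1],(z if z is not None else s['tool_pos'][2]*1000)])-np.array(s['tool_pos'])*1000
    y=yaw(s);t=d@R/40
    print('yaw',round(y,2),'units txyz',t.round(2),'roll',None if yw is None else round(-(((yw-y)+90)%180-90)/5,2))
E
python3 - <<'E'
from h import *
st();go([514.6,-137.5],-3.2,57)
p,d,c=snap('wrist');save(p,'w1.png');print(c['t'],c['R'].round(2),c['intrinsics'])
X=cloud(d,c)*1000;np.savez('w1.npz',p=p,X=X)
m=(X[...,2]>78)&(X[...,2]<100)&(abs(X[...,0]-514)<25)&(abs(X[...,1]+137)<25);print(m.sum(),X[m].mean(0))
E
```

```text
t 2.6 tcp [ 0.5136 -0.1328  0.2053] rot [-9.20e-02 -3.14e+00  1.00e-03] F [-0.4  1.1 -0.1] op 0.0566 g 0.0
yaw -3.35 units txyz [-0.03 -0.11  3.71] roll -0.03
[ 0.10363453 -0.5276412   0.24546245] [[ 0.06  1.   -0.  ]
 [ 0.96 -0.05  0.28]
 [ 0.28 -0.02 -0.96]] [[384.47100957   0.         316.81933787]
 [  0.         384.47100957 239.26506577]
 [  0.           0.           1.        ]]
255 [ 513.95484108 -135.96270994   87.37838686]
```

View pics/w1.png

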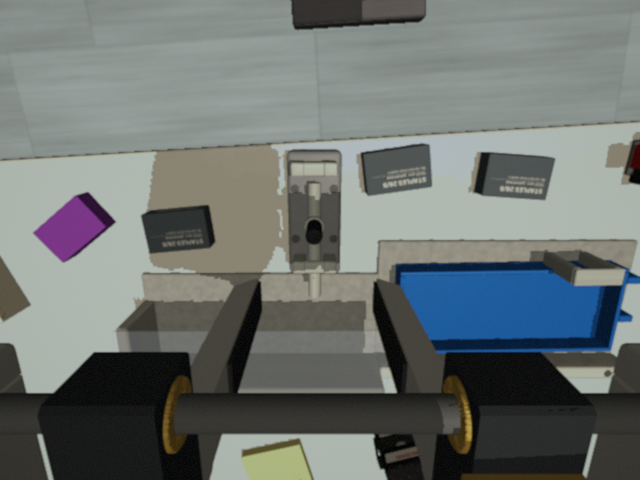

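The wrist view shows the bolt handle at (314,231), the dark cartons at (178,228), (396,170) and (513,175), and the purple one at (75,227). I'll descend on the handle and grip it.

Request:
carry_out([
  {"claw":0.6,"tx":0,"ty":-0.1,"tz":0.8,"roll":0},
  {"claw":0.6,"tx":0,"ty":0,"tz":0.8,"roll":0},
  {"claw":0.6,"tx":0,"ty":0,"tz":0.8,"roll":0},
  {"claw":0.6,"tx":0,"ty":0,"tz":0.8,"roll":0},
  {"claw":0.6,"tx":0,"ty":0,"tz":0.45,"roll":0},
])

```text
clock: 3.07
tool_pos: [0.5122, -0.133, 0.0566]
eef_rot: [-0.084, -3.138, -0.001]
force: [0.1, 0.3, -0.7]
opening: 0.0564
grip_force: 0.0
```

Request:
carry_out([
  {"claw":0,"tx":0,"ty":0,"tz":0,"roll":0},
  {"claw":0,"tx":0,"ty":0,"tz":0,"roll":0},
  {"claw":0,"tx":0,"ty":0,"tz":0,"roll":0},
  {"claw":0,"tx":0,"ty":0,"tz":0,"roll":0},
  {"claw":0,"tx":0,"ty":0,"tz":0,"roll":0},
])

```text
clock: 3.48
tool_pos: [0.5143, -0.1349, 0.0608]
eef_rot: [0.086, 3.138, -0.0]
force: [-0.3, 0.0, -0.3]
opening: 0.0263
grip_force: 0.0
```

Request:
carry_out([
  {"claw":0,"tx":0,"ty":0,"tz":0,"roll":0},
  {"claw":0,"tx":0,"ty":0,"tz":0,"roll":0},
  {"claw":0,"tx":0,"ty":0,"tz":0,"roll":0},
  {"claw":0,"tx":0,"ty":0,"tz":0,"roll":0},
])

```text
clock: 3.82
tool_pos: [0.5138, -0.1355, 0.0601]
eef_rot: [0.088, 3.139, -0.001]
force: [-1.7, -2.1, 7.3]
opening: 0.0133
grip_force: 30.0
```

Request:
carry_out([
  {"claw":0,"tx":0.1,"ty":0,"tz":0,"roll":0},
  {"claw":0,"tx":0.15,"ty":0,"tz":0,"roll":0},
  {"claw":0,"tx":0.15,"ty":0,"tz":0,"roll":0},
  {"claw":0,"tx":0.1,"ty":0,"tz":0,"roll":0},
  {"claw":0,"tx":0,"ty":0,"tz":0,"roll":0},
])

```text
clock: 4.23
tool_pos: [0.4933, -0.1343, 0.0601]
eef_rot: [0.088, 3.139, -0.0]
force: [-2.2, -2.9, 7.7]
opening: 0.0135
grip_force: 30.0
```

Request:
carry_out([
  {"claw":0,"tx":0.1,"ty":0,"tz":0,"roll":0},
  {"claw":0,"tx":0.1,"ty":0,"tz":0,"roll":0},
  {"claw":0,"tx":0,"ty":0,"tz":0,"roll":0},
])

```text
clock: 4.48
tool_pos: [0.4854, -0.1339, 0.0601]
eef_rot: [0.088, 3.139, -0.0]
force: [-1.1, -1.3, 8.7]
opening: 0.0133
grip_force: 30.0
```

Request:
carry_out([
  {"claw":0,"tx":0.06,"ty":0,"tz":0,"roll":0},
  {"claw":0,"tx":0,"ty":0,"tz":0,"roll":0},
])

```text
clock: 4.65
tool_pos: [0.4832, -0.1337, 0.06]
eef_rot: [0.087, 3.139, -0.001]
force: [-1.9, -2.4, 9.0]
opening: 0.0135
grip_force: 30.0
```

Request:
carry_out([
  {"claw":0,"tx":0.06,"ty":0,"tz":0,"roll":0},
  {"claw":0,"tx":0,"ty":0,"tz":0,"roll":0},
])

```text
clock: 4.82
tool_pos: [0.4815, -0.1336, 0.0601]
eef_rot: [0.087, 3.138, -0.001]
force: [4.5, -3.3, 4.9]
opening: 0.0132
grip_force: 30.0
```

Request:
carry_out([
  {"claw":0.5,"tx":0,"ty":0,"tz":0,"roll":0},
  {"claw":0.5,"tx":0,"ty":0,"tz":0,"roll":0},
  {"claw":0.5,"tx":0,"ty":0,"tz":0,"roll":0},
  {"claw":1,"tx":0,"ty":0,"tz":-0.8,"roll":0},
  {"claw":1,"tx":0,"ty":0,"tz":-0.8,"roll":0},
])

```text
clock: 5.23
tool_pos: [0.4792, -0.1331, 0.123]
eef_rot: [-0.087, -3.136, 0.0]
force: [1.3, 0.4, 1.2]
opening: 0.0428
grip_force: 0.0
```

Request:
carry_out([
  {"claw":1,"tx":0,"ty":0,"tz":-0.6,"roll":0},
  {"claw":1,"tx":-0.42,"ty":0.9,"tz":0,"roll":0},
  {"claw":1,"tx":-0.42,"ty":0.9,"tz":0,"roll":0},
  {"claw":1,"tx":-0.42,"ty":0.9,"tz":0,"roll":0},
  {"claw":1,"tx":-0.42,"ty":0.9,"tz":0,"roll":0},
])

```text
clock: 5.65
tool_pos: [0.5561, 0.0087, 0.1476]
eef_rot: [-0.087, -3.14, -0.0]
force: [0.3, -0.2, -0.5]
opening: 0.0767
grip_force: 0.0
```

Request:
carry_out([
  {"claw":1,"tx":0,"ty":0.56,"tz":0,"roll":0},
  {"claw":1,"tx":0,"ty":0,"tz":0,"roll":0},
])

```text
clock: 5.82
tool_pos: [0.5571, 0.0348, 0.1467]
eef_rot: [-0.077, -3.139, -0.002]
force: [0.1, 1.0, 0.7]
opening: 0.0898
grip_force: 0.0
```

Run:
```python
from h import *
st();print(np.round(manip.sense()['joint_positions'],2))
p,d,c=snap('top');X=cloud(d,c)*1000;Z=X[...,2]
m=(abs(X[...,0]-500)<60)&(abs(X[...,1]+136)<20)&(Z>78)&(Z<105);print('handle',X[m].mean(0).round(1),tobay(X[m].mean(0)[:2]))
m=(X[...,0]>540)&(X[...,0]<620)&(abs(X[...,1]+141)<12)&(Z>38)&(Z<60);print('tip',X[m][:,0].max(),m.sum())
hsv=cv2.cvtColor(p,cv2.COLOR_RGB2HSV).astype(int)
go(frombay([-74,91]),-3.2,12)
```

```text
t 5.82 tcp [0.5571 0.0348 0.1467] rot [-7.700e-02 -3.139e+00 -2.000e-03] F [0.1 1.  0.7] op 0.0898 g 0.0
[-0.36  0.37  0.3   1.85 -0.14  0.94  1.52]
handle [ 482.8 -136.2   88.8] [-139.73103769  -77.88359893]
tip 558.6982642955272 58
yaw -2.94 units txyz [-0.04 -0.07  3.37] roll 0.05
```

Request:
carry_out([
  {"claw":1,"tx":0,"ty":0,"tz":0.9,"roll":0.05},
  {"claw":1,"tx":0,"ty":0,"tz":0.9,"roll":0},
  {"claw":1,"tx":0,"ty":0,"tz":0.9,"roll":0},
  {"claw":1,"tx":0,"ty":0,"tz":0.6,"roll":0},
  {"claw":1,"tx":0,"ty":0,"tz":0,"roll":0},
])

```text
clock: 6.28
tool_pos: [0.5538, 0.0276, 0.0112]
eef_rot: [-0.096, -3.133, 0.003]
force: [-0.8, 0.4, -0.5]
opening: 0.0941
grip_force: 0.0
```

Request:
carry_out([
  {"claw":1,"tx":-0.15,"ty":0,"tz":0,"roll":0},
  {"claw":1,"tx":-0.15,"ty":0,"tz":0,"roll":0},
  {"claw":1,"tx":-0.1,"ty":0,"tz":0,"roll":0},
  {"claw":1,"tx":-0.08,"ty":0,"tz":0,"roll":0},
  {"claw":1,"tx":0,"ty":0,"tz":0,"roll":0},
])

```text
clock: 6.7
tool_pos: [0.5776, 0.028, 0.0167]
eef_rot: [0.094, 3.138, 0.0]
force: [0.0, -0.1, -0.0]
opening: 0.0939
grip_force: 0.0
```

Request:
carry_out([
  {"claw":1,"tx":-0.06,"ty":0,"tz":0,"roll":0},
  {"claw":1,"tx":-0.06,"ty":0,"tz":0,"roll":0},
  {"claw":1,"tx":0,"ty":0,"tz":0,"roll":0},
])

```text
clock: 6.95
tool_pos: [0.5814, 0.0278, 0.0157]
eef_rot: [0.094, 3.14, 0.0]
force: [-0.7, -0.4, 0.4]
opening: 0.0938
grip_force: 0.4
```

Run:
```python
from h import *
s=st();print(tobay(s['tool_pos'][:2]*1000 if hasattr(s['tool_pos'],'shape') else np.array(s['tool_pos'][:2])*1000),yaw())
p,d,c=snap('wrist');save(p,'w2.png')
```

```text
t 6.95 tcp [0.5814 0.0278 0.0157] rot [0.094 3.14  0.   ] F [-0.7 -0.4  0.4] op 0.0938 g 0.4
[-50.47967429  91.36062384] -3.4148797627186576
```

View pics/w2.png

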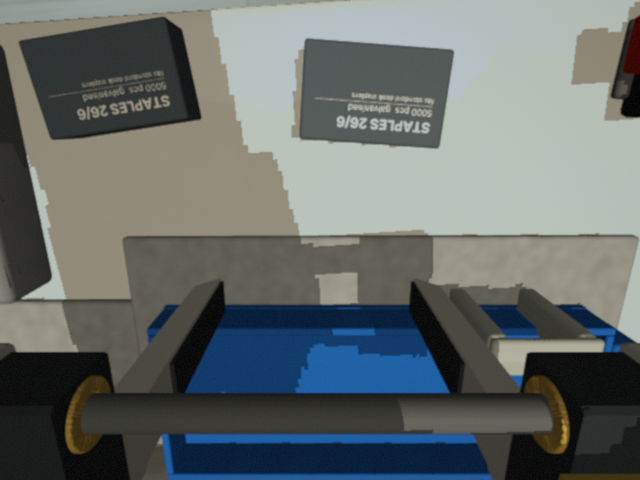

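The wrist view shows the fingertips, at about (205,285) and (425,285), just against the tray's near wall (row 305). The keeper at (540,330) is clear. I'll keep pushing gently.

Request:
carry_out([
  {"claw":1,"tx":-0.06,"ty":0,"tz":0,"roll":0},
  {"claw":1,"tx":0,"ty":0,"tz":0,"roll":0},
])

```text
clock: 7.17
tool_pos: [0.5818, 0.0276, 0.0152]
eef_rot: [-0.093, -3.137, 0.0]
force: [-13.3, -0.3, 11.5]
opening: 0.0938
grip_force: 6.8
```

Request:
carry_out([
  {"claw":1,"tx":-0.06,"ty":0,"tz":0,"roll":0},
  {"claw":1,"tx":0,"ty":0,"tz":0,"roll":0},
])

```text
clock: 7.33
tool_pos: [0.5819, 0.0277, 0.0148]
eef_rot: [-0.092, -3.132, -0.0]
force: [-28.1, 1.0, 21.5]
opening: 0.0942
grip_force: 13.9
```

Request:
carry_out([
  {"claw":1,"tx":0.2,"ty":0,"tz":0,"roll":0},
  {"claw":0.65,"tx":0.4,"ty":0,"tz":0,"roll":0},
  {"claw":0.65,"tx":0.2,"ty":0,"tz":-0.7,"roll":1},
  {"claw":0.65,"tx":0,"ty":0,"tz":-0.8,"roll":1},
  {"claw":0.65,"tx":0,"ty":0,"tz":-0.8,"roll":1},
])

```text
clock: 7.75
tool_pos: [0.5533, 0.0293, 0.1084]
eef_rot: [-0.51, -3.099, 0.0]
force: [1.1, -0.3, 0.1]
opening: 0.0708
grip_force: 0.0
```

Request:
carry_out([
  {"claw":0.65,"tx":0,"ty":0,"tz":0,"roll":1},
  {"claw":0.65,"tx":0,"ty":0,"tz":0,"roll":1},
  {"claw":0.65,"tx":0,"ty":0,"tz":0,"roll":1},
  {"claw":0.65,"tx":0,"ty":0,"tz":0,"roll":1},
  {"claw":0.65,"tx":0,"ty":0,"tz":0,"roll":1},
])

```text
clock: 8.17
tool_pos: [0.5542, 0.0294, 0.1077]
eef_rot: [1.168, 2.915, 0.001]
force: [0.3, 0.7, 0.3]
opening: 0.0615
grip_force: 0.0
```

Request:
carry_out([
  {"claw":0.65,"tx":0,"ty":0,"tz":0,"roll":1},
  {"claw":0.65,"tx":0,"ty":0,"tz":0,"roll":1},
  {"claw":0.65,"tx":0,"ty":0,"tz":0,"roll":1},
  {"claw":0.65,"tx":0,"ty":0,"tz":0,"roll":1},
  {"claw":0.65,"tx":0,"ty":0,"tz":0,"roll":1},
])

```text
clock: 8.58
tool_pos: [0.5542, 0.0293, 0.1076]
eef_rot: [1.772, 2.593, 0.001]
force: [0.3, -0.4, -0.1]
opening: 0.061
grip_force: 0.0
```

Request:
carry_out([
  {"claw":0.65,"tx":0,"ty":0,"tz":0,"roll":1},
  {"claw":0.65,"tx":0,"ty":0,"tz":0,"roll":1},
  {"claw":0.65,"tx":0,"ty":0,"tz":0,"roll":1},
  {"claw":0.65,"tx":0,"ty":0,"tz":0,"roll":0.4},
  {"claw":0.65,"tx":0,"ty":0,"tz":0,"roll":0},
])

```text
clock: 9.0
tool_pos: [0.5541, 0.0294, 0.1075]
eef_rot: [2.133, 2.306, 0.0]
force: [0.2, 0.0, -1.4]
opening: 0.0609
grip_force: 0.0
```

```bash
cat >> h.py <<'E'
def boxes(X,p,zlo=14,zhi=34,region=(440,575,-340,110)):
    "dark carton-height blobs, world mm"
    a,b,c,d=region;v=cv2.cvtColor(p,cv2.COLOR_RGB2HSV)
    m=(X[...,2]>zlo)&(X[...,2]<zhi)&(X[...,0]>a)&(X[...,0]<b)&(X[...,1]>c)&(X[...,1]<d)
    n,l,s,_=cv2.connectedComponentsWithStats(m.astype(np.uint8))
    for i in range(1,n):
        if s[i,4]<100: continue
        P=X[l==i];c,sz,y=longrect(P[:,:2]);h=np.median(v[l==i],0)
        print('box ctr',c.round(1),'size',np.round(sz,1),'yaw',round(y,1),'z',np.median(P[:,2]).round(1),'hsv',h,'n',s[i,4])
E
python3 - <<'E'
from h import *
s=st()
p,d,c=snap('top');X=cloud(d,c)*1000;boxes(X,p)
hsv=cv2.cvtColor(p,cv2.COLOR_RGB2HSV).astype(int)
m=(hsv[...,0]>100)&(hsv[...,0]<125)&(hsv[...,1]>140)&(X[...,2]>4)&(X[...,2]<18)&(X[...,0]>560)&(X[...,0]<700)
n,l,ss,_=cv2.connectedComponentsWithStats(m.astype(np.uint8));m=l==1+np.argmax(ss[1:,4]);r=longrect(X[m][:,:2]);print('tray',r,tobay(r[0]))
go([474,-58],4.6-90,4)
E
```

```text
t 9.0 tcp [0.5541 0.0294 0.1075] rot [2.133 2.306 0.   ] F [ 0.2  0.  -1.4] op 0.0609 g 0.0
box ctr [ 500.9 -122.2] size [19.4 95.8] yaw -93.2 z 31.0 hsv [ 17.  18. 157.] n 220
box ctr [ 507.9 -154.1] size [17.4 76.8] yaw -90.9 z 31.7 hsv [ 17.  18. 149.] n 170
box ctr [ 520.2 -274.5] size [40.7 63.1] yaw 2.9 z 22.7 hsv [ 81.  13. 124.] n 436
box ctr [473.8 -57.6] size [40.  62.1] yaw 5.2 z 22.5 hsv [50. 11. 83.] n 428
tray (array([634.52685547, -32.81805038]), [45.145015716552734, 81.49933624267578], np.float32(-92.76644)) [ 5.95122089 33.76680614]
yaw -85.36 units txyz [-2.02 -2.17  2.59] roll 0.01
```

Request:
carry_out([
  {"claw":0.65,"tx":-0.67,"ty":-0.72,"tz":0,"roll":0},
  {"claw":0.65,"tx":-0.67,"ty":-0.72,"tz":0,"roll":0},
  {"claw":0.65,"tx":-0.67,"ty":-0.73,"tz":0,"roll":0},
  {"claw":0.65,"tx":0,"ty":0,"tz":0.6,"roll":0},
  {"claw":0.65,"tx":0,"ty":0,"tz":0.6,"roll":0},
])

```text
clock: 9.47
tool_pos: [0.4739, -0.0589, 0.0603]
eef_rot: [2.13, 2.306, 0.005]
force: [0.9, 0.9, 0.0]
opening: 0.0614
grip_force: 0.0
```

Run:
```python
from h import *
s=st();go([473.8,-57.6],-85.1,5)
```

```text
t 9.47 tcp [ 0.4739 -0.0589  0.0603] rot [2.13  2.306 0.005] F [0.9 0.9 0. ] op 0.0614 g 0.0
yaw -85.46 units txyz [ 0.03 -0.01  1.38] roll -0.07
```

Request:
carry_out([
  {"claw":0.65,"tx":0.03,"ty":0,"tz":0.7,"roll":-0.07},
  {"claw":0.65,"tx":0,"ty":0,"tz":0.65,"roll":0},
  {"claw":0,"tx":0,"ty":0,"tz":0,"roll":0},
  {"claw":0,"tx":0,"ty":0,"tz":0,"roll":0},
  {"claw":0,"tx":0,"ty":0,"tz":0,"roll":0},
])

```text
clock: 9.88
tool_pos: [0.4743, -0.0569, 0.0067]
eef_rot: [2.123, 2.314, 0.001]
force: [0.0, 0.5, -0.4]
opening: 0.0446
grip_force: 0.0
```

Request:
carry_out([
  {"claw":0,"tx":0,"ty":0,"tz":0,"roll":0},
  {"claw":0,"tx":0,"ty":0,"tz":0,"roll":0},
  {"claw":0,"tx":0,"ty":0,"tz":0,"roll":0},
  {"claw":0,"tx":0,"ty":0,"tz":0,"roll":0},
])

```text
clock: 10.22
tool_pos: [0.4747, -0.0565, 0.0069]
eef_rot: [2.122, 2.314, 0.003]
force: [0.5, -1.3, 4.8]
opening: 0.0401
grip_force: 3.0
```

Request:
carry_out([
  {"claw":0,"tx":0,"ty":0,"tz":0,"roll":0},
  {"claw":0,"tx":0,"ty":0,"tz":-0.5,"roll":0},
  {"claw":0,"tx":0,"ty":0,"tz":-0.6,"roll":0},
  {"claw":0,"tx":0,"ty":0,"tz":-0.6,"roll":-1},
  {"claw":0,"tx":0,"ty":0,"tz":-0.6,"roll":-1},
])

```text
clock: 10.63
tool_pos: [0.4737, -0.0566, 0.0993]
eef_rot: [1.909, 2.494, 0.0]
force: [0.3, 0.3, -1.2]
opening: 0.04
grip_force: 30.0
```

Request:
carry_out([
  {"claw":0,"tx":0,"ty":0,"tz":0,"roll":-1},
  {"claw":0,"tx":0,"ty":0,"tz":0,"roll":-1},
  {"claw":0,"tx":0,"ty":0,"tz":0,"roll":-1},
  {"claw":0,"tx":0,"ty":0,"tz":0,"roll":-1},
  {"claw":0,"tx":0,"ty":0,"tz":0,"roll":-1},
])

```text
clock: 11.05
tool_pos: [0.474, -0.0564, 0.0985]
eef_rot: [1.322, 2.848, 0.001]
force: [0.5, -0.9, -1.3]
opening: 0.0397
grip_force: 30.0
```

Request:
carry_out([
  {"claw":0,"tx":0,"ty":0,"tz":0,"roll":-1},
  {"claw":0,"tx":0,"ty":0,"tz":0,"roll":-1},
  {"claw":0,"tx":0,"ty":0,"tz":0,"roll":-1},
  {"claw":0,"tx":0,"ty":0,"tz":0,"roll":-1},
  {"claw":0,"tx":0,"ty":0,"tz":0,"roll":-1},
])

```text
clock: 11.47
tool_pos: [0.474, -0.0565, 0.0985]
eef_rot: [0.675, 3.067, 0.0]
force: [0.4, -0.4, -1.6]
opening: 0.0398
grip_force: 30.0
```

Request:
carry_out([
  {"claw":0,"tx":0,"ty":0,"tz":0,"roll":-1},
  {"claw":0,"tx":0,"ty":0,"tz":0,"roll":-1},
  {"claw":0,"tx":0,"ty":0,"tz":0,"roll":-1},
  {"claw":0,"tx":0,"ty":0,"tz":0,"roll":-1},
  {"claw":0,"tx":0,"ty":0,"tz":0,"roll":-0.38},
])

```text
clock: 11.88
tool_pos: [0.474, -0.0566, 0.0985]
eef_rot: [0.078, 3.139, -0.0]
force: [0.0, 0.2, -0.1]
opening: 0.0395
grip_force: 30.0
```

Run:
```python
from h import *
s=st();print(np.round(s['joint_positions'],2))
p,d,c=snap('top');X=cloud(d,c)*1000
hsv=cv2.cvtColor(p,cv2.COLOR_RGB2HSV).astype(int)
m=(hsv[...,0]>100)&(hsv[...,0]<125)&(hsv[...,1]>140)&(X[...,2]>4)&(X[...,2]<18)&(X[...,0]>560)&(X[...,0]<700)
n,l,ss,_=cv2.connectedComponentsWithStats(m.astype(np.uint8));m=l==1+np.argmax(ss[1:,4]);r=longrect(X[m][:,:2]);print('tray',r,tobay(r[0]))
boxes(X,p)
go(frombay([4,55]),-3.2,17)
```

```text
t 11.88 tcp [ 0.474  -0.0566  0.0985] rot [ 0.078  3.139 -0.   ] F [ 0.   0.2 -0.1] op 0.0395 g 30.0
[-0.26  0.31  0.37  2.08 -0.16  0.77  1.73]
tray (array([639.39782715,  51.9392128 ]), [82.41328430175781, 214.5089111328125], np.float32(-3.1678755)) [  6.08331958 118.66381773]
box ctr [ 532.6 -140. ] size [46.3 72.4] yaw -91.0 z 31.2 hsv [ 21.   16.  138.5] n 124
box ctr [ 520.2 -273.9] size [40.5 62.3] yaw 1.8 z 22.8 hsv [ 81.  12. 118.] n 434
box ctr [488.2  69.8] size [32.7 40.6] yaw -93.4 z 22.5 hsv [ 84.  15. 124.] n 224
yaw -2.87 units txyz [-3.93  1.33  2.04] roll 0.07
```

Request:
carry_out([
  {"claw":0,"tx":-0.79,"ty":0.26,"tz":0,"roll":0.07},
  {"claw":0,"tx":-0.79,"ty":0.26,"tz":0,"roll":0},
  {"claw":0,"tx":-0.79,"ty":0.26,"tz":0,"roll":0},
  {"claw":0,"tx":-0.79,"ty":0.26,"tz":0,"roll":0},
  {"claw":0,"tx":-0.79,"ty":0.26,"tz":0,"roll":0},
])

```text
clock: 12.35
tool_pos: [0.6361, -0.0135, 0.0984]
eef_rot: [0.098, 3.139, -0.0]
force: [0.4, 0.0, -0.7]
opening: 0.0398
grip_force: 30.0
```

Request:
carry_out([
  {"claw":0,"tx":0,"ty":0,"tz":0.5,"roll":0},
  {"claw":0,"tx":0,"ty":0,"tz":0.3,"roll":0},
])

```text
clock: 12.52
tool_pos: [0.6355, -0.0135, 0.0648]
eef_rot: [0.096, 3.139, -0.001]
force: [-1.0, -0.4, -1.3]
opening: 0.0398
grip_force: 30.0
```

Run:
```python
from h import *
s=st();go(frombay([5,55]),-3.2,18)
```

```text
t 12.52 tcp [ 0.6355 -0.0135  0.0648] rot [ 9.600e-02  3.139e+00 -1.000e-03] F [-1.  -0.4 -1.3] op 0.0398 g 30.0
yaw -3.51 units txyz [0.02 0.05 1.17] roll -0.06
```

Request:
carry_out([
  {"claw":0,"tx":0.02,"ty":0.05,"tz":0.5,"roll":-0.06},
  {"claw":0,"tx":0,"ty":0,"tz":0.4,"roll":0},
  {"claw":0,"tx":0,"ty":0,"tz":0.25,"roll":0},
  {"claw":0,"tx":0,"ty":0,"tz":0,"roll":0},
  {"claw":0.55,"tx":0,"ty":0,"tz":0,"roll":0},
])

```text
clock: 12.93
tool_pos: [0.6336, -0.0124, 0.02]
eef_rot: [-0.089, -3.14, 0.001]
force: [-0.0, -0.5, 0.3]
opening: 0.0434
grip_force: 0.0
```

Request:
carry_out([
  {"claw":0.55,"tx":0,"ty":0,"tz":0,"roll":0},
  {"claw":0.55,"tx":0,"ty":0,"tz":0,"roll":0},
  {"claw":0.55,"tx":0,"ty":0,"tz":-0.5,"roll":0},
  {"claw":0.55,"tx":0,"ty":0,"tz":-0.8,"roll":0},
  {"claw":0.65,"tx":0,"ty":0,"tz":-0.8,"roll":1},
])

```text
clock: 13.35
tool_pos: [0.6334, -0.0123, 0.1048]
eef_rot: [-0.223, -3.133, 0.0]
force: [-1.1, 0.1, 0.6]
opening: 0.0553
grip_force: 0.0
```

Request:
carry_out([
  {"claw":0.65,"tx":0,"ty":0,"tz":0,"roll":1},
  {"claw":0.65,"tx":0,"ty":0,"tz":0,"roll":1},
  {"claw":0.65,"tx":0,"ty":0,"tz":0,"roll":1},
  {"claw":0.65,"tx":0,"ty":0,"tz":0,"roll":1},
  {"claw":0.65,"tx":0,"ty":0,"tz":0,"roll":1},
])

```text
clock: 13.77
tool_pos: [0.6341, -0.012, 0.1045]
eef_rot: [0.904, 3.007, 0.001]
force: [0.3, 0.0, 0.1]
opening: 0.0614
grip_force: 0.0
```

Request:
carry_out([
  {"claw":0.65,"tx":0,"ty":0,"tz":0,"roll":1},
  {"claw":0.65,"tx":0,"ty":0,"tz":0,"roll":1},
  {"claw":0.65,"tx":0,"ty":0,"tz":0,"roll":1},
  {"claw":0.65,"tx":0,"ty":0,"tz":0,"roll":1},
  {"claw":0.65,"tx":0,"ty":0,"tz":0,"roll":1},
])

```text
clock: 14.18
tool_pos: [0.6341, -0.012, 0.1044]
eef_rot: [1.534, 2.741, 0.001]
force: [0.5, -0.6, -0.5]
opening: 0.0608
grip_force: 0.0
```

Request:
carry_out([
  {"claw":0.65,"tx":0,"ty":0,"tz":0,"roll":1},
  {"claw":0.65,"tx":0,"ty":0,"tz":0,"roll":1},
  {"claw":0.65,"tx":0,"ty":0,"tz":0,"roll":1},
  {"claw":0.65,"tx":0,"ty":0,"tz":0,"roll":1},
  {"claw":0.65,"tx":0,"ty":0,"tz":0,"roll":1},
])

```text
clock: 14.6
tool_pos: [0.6341, -0.0119, 0.1044]
eef_rot: [2.091, 2.344, 0.002]
force: [-0.7, 0.9, 0.4]
opening: 0.0612
grip_force: 0.0
```

Request:
carry_out([
  {"claw":0.65,"tx":0,"ty":0,"tz":0,"roll":1},
  {"claw":0.65,"tx":0,"ty":0,"tz":0,"roll":1},
  {"claw":0.65,"tx":0,"ty":0,"tz":0,"roll":0.7},
  {"claw":0.65,"tx":0,"ty":0,"tz":0,"roll":0},
])

```text
clock: 14.93
tool_pos: [0.634, -0.0118, 0.1041]
eef_rot: [2.351, 2.084, 0.001]
force: [-0.5, 0.3, 0.3]
opening: 0.0611
grip_force: 0.0
```

Run:
```python
from h import *
s=st();print(np.round(s['joint_positions'],2))
p,d,c=snap('top');X=cloud(d,c)*1000;boxes(X,p);boxes(X,p,20,45,(580,690,-50,170))
p,d,c=snap('wrist');np.savez('w3.npz',p=p,X=cloud(d,c)*1000);X=cloud(d,c)*1000;boxes(X,p)
go([486.3,55],-97,5)
```

```text
t 14.93 tcp [ 0.634  -0.0118  0.1041] rot [2.351e+00 2.084e+00 1.000e-03] F [-0.5  0.3  0.3] op 0.0611 g 0.0
[-0.54  0.65  0.73  1.69 -0.5   0.99  0.25]
box ctr [ 509.8 -138.1] size [ 50.1 118.1] yaw -93.2 z 31.3 hsv [ 18.  18. 153.] n 471
box ctr [ 520.2 -274.4] size [40.3 63.3] yaw 3.0 z 22.8 hsv [ 81.  13. 127.] n 434
box ctr [484.6  39.7] size [31.6 39.7] yaw -97.3 z 22.8 hsv [ 90.  14. 106.] n 186
box ctr [486.8  57. ] size [41.5 62.1] yaw -7.5 z 22.5 hsv [84. 17. 85.] n 5929
box ctr [ 565.2 -119.8] size [13.4 22. ] yaw -130.8 z 26.3 hsv [25. 19. 41.] n 444
yaw -96.58 units txyz [ 1.24 -3.86  2.47] roll 0.08
```

Request:
carry_out([
  {"claw":0.65,"tx":0.25,"ty":-0.77,"tz":0,"roll":0.15},
  {"claw":0.65,"tx":0.25,"ty":-0.77,"tz":0,"roll":0},
  {"claw":0.65,"tx":0.25,"ty":-0.77,"tz":0,"roll":0},
  {"claw":0.65,"tx":0.25,"ty":-0.77,"tz":0,"roll":0},
  {"claw":0.65,"tx":0.25,"ty":-0.77,"tz":0,"roll":0},
])

```text
clock: 15.45
tool_pos: [0.4861, 0.0577, 0.1036]
eef_rot: [-2.359, -2.075, -0.001]
force: [-0.0, -0.1, 0.7]
opening: 0.0611
grip_force: 0.0
```

Request:
carry_out([
  {"claw":0.65,"tx":0,"ty":0,"tz":0.6,"roll":0},
  {"claw":0.65,"tx":0,"ty":0,"tz":0.5,"roll":0},
  {"claw":0.65,"tx":0,"ty":0,"tz":0,"roll":0},
])

```text
clock: 15.7
tool_pos: [0.4859, 0.0578, 0.0576]
eef_rot: [-2.357, -2.075, 0.003]
force: [-0.2, -0.0, -0.8]
opening: 0.061
grip_force: 0.0
```

Run:
```python
from h import *
s=st();go([486.6,56],-97.4,6)
```

```text
t 15.7 tcp [0.4859 0.0578 0.0576] rot [-2.357 -2.075  0.003] F [-0.2 -0.  -0.8] op 0.061 g 0.0
yaw -97.27 units txyz [-0.04  0.03  1.29] roll 0.03
```

Request:
carry_out([
  {"claw":0.65,"tx":-0.04,"ty":0.03,"tz":0.7,"roll":0},
  {"claw":0.65,"tx":0,"ty":0,"tz":0.58,"roll":0},
  {"claw":0,"tx":0,"ty":0,"tz":0,"roll":0},
  {"claw":0,"tx":0,"ty":0,"tz":0,"roll":0},
  {"claw":0,"tx":0,"ty":0,"tz":0,"roll":0},
])

```text
clock: 16.12
tool_pos: [0.4893, 0.0551, 0.0098]
eef_rot: [2.361, 2.071, 0.001]
force: [0.2, 0.1, 0.3]
opening: 0.0447
grip_force: 0.0
```

Request:
carry_out([
  {"claw":0,"tx":0,"ty":0,"tz":0,"roll":0},
  {"claw":0,"tx":0,"ty":0,"tz":0,"roll":0},
  {"claw":0,"tx":0,"ty":0,"tz":0,"roll":0},
  {"claw":0,"tx":0,"ty":0,"tz":0,"roll":0},
  {"claw":0,"tx":0,"ty":0,"tz":0,"roll":0},
])

```text
clock: 16.53
tool_pos: [0.4894, 0.0554, 0.0098]
eef_rot: [2.361, 2.072, 0.003]
force: [-2.2, -2.1, 11.0]
opening: 0.0394
grip_force: 30.0
```

Request:
carry_out([
  {"claw":0,"tx":0,"ty":0,"tz":-0.5,"roll":0},
  {"claw":0,"tx":0,"ty":0,"tz":-0.6,"roll":0},
  {"claw":0,"tx":0,"ty":0,"tz":-0.6,"roll":0},
  {"claw":0,"tx":0,"ty":0,"tz":-0.6,"roll":-1},
  {"claw":0,"tx":0,"ty":0,"tz":0,"roll":-1},
])

```text
clock: 16.95
tool_pos: [0.4905, 0.0556, 0.1048]
eef_rot: [2.166, 2.272, 0.008]
force: [0.3, -0.5, 0.8]
opening: 0.0399
grip_force: 30.0
```

Request:
carry_out([
  {"claw":0,"tx":0,"ty":0,"tz":0,"roll":-1},
  {"claw":0,"tx":0,"ty":0,"tz":0,"roll":-1},
  {"claw":0,"tx":0,"ty":0,"tz":0,"roll":-1},
  {"claw":0,"tx":0,"ty":0,"tz":0,"roll":-1},
  {"claw":0,"tx":0,"ty":0,"tz":0,"roll":-1},
])

```text
clock: 17.37
tool_pos: [0.4887, 0.0555, 0.1014]
eef_rot: [1.623, 2.689, 0.001]
force: [-0.0, -0.3, -1.0]
opening: 0.0397
grip_force: 30.0
```

Request:
carry_out([
  {"claw":0,"tx":0,"ty":0,"tz":0,"roll":-1},
  {"claw":0,"tx":0,"ty":0,"tz":0,"roll":-1},
  {"claw":0,"tx":0,"ty":0,"tz":0,"roll":-1},
  {"claw":0,"tx":0,"ty":0,"tz":0,"roll":-1},
  {"claw":0,"tx":0,"ty":0,"tz":0,"roll":-1},
])

```text
clock: 17.78
tool_pos: [0.4887, 0.0554, 0.1013]
eef_rot: [1.002, 2.976, 0.001]
force: [0.7, 0.1, -0.9]
opening: 0.0393
grip_force: 30.0
```

Request:
carry_out([
  {"claw":0,"tx":0,"ty":0,"tz":0,"roll":-1},
  {"claw":0,"tx":0,"ty":0,"tz":0,"roll":-1},
  {"claw":0,"tx":0,"ty":0,"tz":0,"roll":-1},
  {"claw":0,"tx":0,"ty":0,"tz":0,"roll":-1},
  {"claw":0,"tx":0,"ty":0,"tz":0,"roll":-1},
])

```text
clock: 18.2
tool_pos: [0.4888, 0.0553, 0.1013]
eef_rot: [0.334, 3.122, 0.0]
force: [-1.1, 0.0, -0.6]
opening: 0.0393
grip_force: 30.0
```

Request:
carry_out([
  {"claw":0,"tx":0,"ty":0,"tz":0,"roll":-1},
  {"claw":0,"tx":0,"ty":0,"tz":0,"roll":-0.8},
  {"claw":0,"tx":0,"ty":0,"tz":0,"roll":0},
])

```text
clock: 18.45
tool_pos: [0.4888, 0.0552, 0.1013]
eef_rot: [0.09, 3.139, 0.0]
force: [0.5, 0.3, -0.5]
opening: 0.0393
grip_force: 30.0
```

Run:
```python
from h import *
s=st();print(np.round(s['joint_positions'],2))
p,d,c=snap('top');X=cloud(d,c)*1000;boxes(X,p);boxes(X,p,24,45,(590,680,-45,165))
go(frombay([5,182.5]),-3.2,18)
```

```text
t 18.45 tcp [0.4888 0.0552 0.1013] rot [0.09  3.139 0.   ] F [ 0.5  0.3 -0.5] op 0.0393 g 30.0
[-0.54  0.34  0.43  2.05 -0.19  0.79  1.52]
box ctr [ 510.1 -133.6] size [ 46.5 118.4] yaw -97.5 z 31.3 hsv [ 19.  16. 159.] n 299
box ctr [ 507.2 -153.7] size [18.3 93.7] yaw -93.2 z 31.2 hsv [ 18.   17.  148.5] n 194
box ctr [ 520.3 -274.5] size [40.3 62.4] yaw 2.9 z 22.4 hsv [ 81.  12. 122.] n 432
box ctr [629.7 -15.3] size [40.1 62.4] yaw -93.2 z 32.5 hsv [102.  24. 113.] n 419
yaw -3.55 units txyz [-3.72  1.74  2.08] roll -0.07
```

Request:
carry_out([
  {"claw":0,"tx":-0.75,"ty":0.35,"tz":0,"roll":-0.07},
  {"claw":0,"tx":-0.75,"ty":0.35,"tz":0,"roll":0},
  {"claw":0,"tx":-0.75,"ty":0.35,"tz":0,"roll":0},
  {"claw":0,"tx":-0.75,"ty":0.35,"tz":0,"roll":0},
  {"claw":0,"tx":-0.75,"ty":0.35,"tz":0,"roll":0},
])

```text
clock: 18.92
tool_pos: [0.6436, 0.1177, 0.1008]
eef_rot: [0.09, 3.14, -0.001]
force: [0.1, 0.6, 0.2]
opening: 0.0395
grip_force: 30.0
```

Request:
carry_out([
  {"claw":0,"tx":0,"ty":0,"tz":0.5,"roll":0},
  {"claw":0,"tx":0,"ty":0,"tz":0.3,"roll":0},
  {"claw":0,"tx":0,"ty":0,"tz":0,"roll":0},
])

```text
clock: 19.17
tool_pos: [0.6402, 0.1165, 0.0657]
eef_rot: [-0.088, -3.136, 0.003]
force: [-1.6, -0.1, -0.5]
opening: 0.0399
grip_force: 30.0
```

Run:
```python
from h import *
s=st();go(frombay([7,183]),-3.2,21)
```

```text
t 19.17 tcp [0.6402 0.1165 0.0657] rot [-8.800e-02 -3.136e+00  3.000e-03] F [-1.6 -0.1 -0.5] op 0.0399 g 30.0
yaw -3.23 units txyz [-0.1  -0.    1.12] roll -0.01
```

Request:
carry_out([
  {"claw":0,"tx":-0.1,"ty":0,"tz":0.5,"roll":0},
  {"claw":0,"tx":0,"ty":0,"tz":0.4,"roll":0},
  {"claw":0,"tx":0,"ty":0,"tz":0.22,"roll":0},
  {"claw":0,"tx":0,"ty":0,"tz":0,"roll":0},
  {"claw":0.55,"tx":0,"ty":0,"tz":0,"roll":0},
])

```text
clock: 19.58
tool_pos: [0.6459, 0.1165, 0.0242]
eef_rot: [-0.087, -3.14, 0.0]
force: [0.8, 0.3, -0.1]
opening: 0.0437
grip_force: 0.0
```

Request:
carry_out([
  {"claw":0.55,"tx":0,"ty":0,"tz":0,"roll":0},
  {"claw":0.55,"tx":0,"ty":0,"tz":0,"roll":0},
  {"claw":0.55,"tx":0,"ty":0,"tz":-0.5,"roll":0},
  {"claw":0.55,"tx":0,"ty":0,"tz":-0.8,"roll":0},
  {"claw":0.65,"tx":0,"ty":0,"tz":-0.8,"roll":1},
])

```text
clock: 20.0
tool_pos: [0.6457, 0.1164, 0.1088]
eef_rot: [-0.221, -3.133, 0.001]
force: [0.0, 0.2, -0.5]
opening: 0.0559
grip_force: 0.0
```

Request:
carry_out([
  {"claw":0.65,"tx":0,"ty":0,"tz":-0.7,"roll":1},
  {"claw":0.65,"tx":0,"ty":0,"tz":0,"roll":1},
  {"claw":0.65,"tx":0,"ty":0,"tz":0,"roll":1},
  {"claw":0.65,"tx":0,"ty":0,"tz":0,"roll":1},
  {"claw":0.65,"tx":0,"ty":0,"tz":0,"roll":1},
])

```text
clock: 20.42
tool_pos: [0.6463, 0.1169, 0.1366]
eef_rot: [0.902, 3.008, 0.001]
force: [-0.1, 0.3, -0.1]
opening: 0.0611
grip_force: 0.0
```

Request:
carry_out([
  {"claw":0.65,"tx":0,"ty":0,"tz":0,"roll":1},
  {"claw":0.65,"tx":0,"ty":0,"tz":0,"roll":1},
  {"claw":0.65,"tx":0,"ty":0,"tz":0,"roll":1},
  {"claw":0.65,"tx":0,"ty":0,"tz":0,"roll":1},
  {"claw":0.65,"tx":0,"ty":0,"tz":0,"roll":1},
])

```text
clock: 20.83
tool_pos: [0.6463, 0.1168, 0.1364]
eef_rot: [1.532, 2.742, 0.001]
force: [0.2, 0.8, 0.1]
opening: 0.0609
grip_force: 0.0
```

Request:
carry_out([
  {"claw":0.65,"tx":0,"ty":0,"tz":0,"roll":1},
  {"claw":0.65,"tx":0,"ty":0,"tz":0,"roll":1},
  {"claw":0.65,"tx":0,"ty":0,"tz":0,"roll":1},
  {"claw":0.65,"tx":0,"ty":0,"tz":0,"roll":1},
  {"claw":0.65,"tx":0,"ty":0,"tz":0,"roll":1},
])

```text
clock: 21.25
tool_pos: [0.6463, 0.1169, 0.1363]
eef_rot: [2.089, 2.346, 0.002]
force: [0.4, -0.5, 0.1]
opening: 0.061
grip_force: 0.0
```

Request:
carry_out([
  {"claw":0.65,"tx":0,"ty":0,"tz":0,"roll":0.8},
  {"claw":0.65,"tx":0,"ty":0,"tz":0,"roll":0},
])

```text
clock: 21.42
tool_pos: [0.6462, 0.117, 0.1362]
eef_rot: [2.169, 2.273, 0.001]
force: [-0.2, 0.6, 0.4]
opening: 0.0614
grip_force: 0.0
```

Run:
```python
from h import *
s=st();print(np.round(s['joint_positions'],2))
p,d,c=snap('top');X=cloud(d,c)*1000;boxes(X,p);boxes(X,p,24,45,(590,680,-45,165))
go([520.8,-273.5],-87.2,6)
```

```text
t 21.42 tcp [0.6462 0.117  0.1362] rot [2.169e+00 2.273e+00 1.000e-03] F [-0.2  0.6  0.4] op 0.0614 g 0.0
[-0.73  0.65  0.75  1.61 -0.49  1.07  0.2 ]
box ctr [ 510.3 -133.4] size [ 45.7 118.6] yaw -97.6 z 31.2 hsv [ 19.  15. 172.] n 282
box ctr [ 513.1 -154.1] size [18.5 91. ] yaw -93.4 z 31.6 hsv [ 17.  16. 159.] n 180
box ctr [ 520.4 -274.8] size [40.6 63.3] yaw 3.1 z 22.8 hsv [ 83.  13. 131.] n 436
box ctr [641.4 105.7] size [27.5 63.2] yaw -89.5 z 31.7 hsv [ 99.  19. 102.] n 233
box ctr [629.8 -15.2] size [40.7 62.1] yaw -93.1 z 32.2 hsv [100.  16.  86.] n 421
yaw -87.05 units txyz [-9.59 -3.64  3.25] roll 0.03
```

Request:
carry_out([
  {"claw":0.65,"tx":-0.87,"ty":-0.33,"tz":0,"roll":0},
  {"claw":0.65,"tx":-0.87,"ty":-0.33,"tz":0,"roll":0},
  {"claw":0.65,"tx":-0.87,"ty":-0.33,"tz":0,"roll":0},
  {"claw":0.65,"tx":-0.87,"ty":-0.33,"tz":0,"roll":0},
  {"claw":0.65,"tx":-0.87,"ty":-0.33,"tz":0,"roll":0},
])

```text
clock: 21.88
tool_pos: [0.5883, -0.0618, 0.136]
eef_rot: [2.161, 2.28, 0.001]
force: [1.3, -0.7, 0.2]
opening: 0.0611
grip_force: 0.0
```

Request:
carry_out([
  {"claw":0.65,"tx":-0.87,"ty":-0.33,"tz":0,"roll":0},
  {"claw":0.65,"tx":-0.87,"ty":-0.33,"tz":0,"roll":0},
  {"claw":0.65,"tx":-0.87,"ty":-0.33,"tz":0,"roll":0},
  {"claw":0.65,"tx":-0.87,"ty":-0.33,"tz":0,"roll":0},
  {"claw":0.65,"tx":-0.87,"ty":-0.33,"tz":0,"roll":0},
])

```text
clock: 22.3
tool_pos: [0.5311, -0.239, 0.1361]
eef_rot: [2.161, 2.28, 0.001]
force: [0.9, 1.0, -0.3]
opening: 0.0613
grip_force: 0.0
```

Request:
carry_out([
  {"claw":0.65,"tx":-0.87,"ty":-0.33,"tz":0,"roll":0},
  {"claw":0.65,"tx":0,"ty":0,"tz":0.6,"roll":0},
  {"claw":0.65,"tx":0,"ty":0,"tz":0.6,"roll":0},
  {"claw":0.65,"tx":0,"ty":0,"tz":0.6,"roll":0},
  {"claw":0.65,"tx":0,"ty":0,"tz":0,"roll":0},
])

```text
clock: 22.72
tool_pos: [0.5186, -0.2719, 0.0603]
eef_rot: [-2.159, -2.276, 0.002]
force: [0.3, 1.4, -0.5]
opening: 0.0613
grip_force: 0.0
```

Run:
```python
from h import *
s=st();go([520.8,-274],-87.2,7)
```

```text
t 22.72 tcp [ 0.5186 -0.2719  0.0603] rot [-2.159e+00 -2.276e+00  2.000e-03] F [ 0.3  1.4 -0.5] op 0.0613 g 0.0
yaw -86.98 units txyz [-0.06  0.06  1.33] roll 0.04
```

Request:
carry_out([
  {"claw":0.65,"tx":-0.06,"ty":0.06,"tz":0.7,"roll":0},
  {"claw":0.65,"tx":0,"ty":0,"tz":0.63,"roll":0},
  {"claw":0,"tx":0,"ty":0,"tz":0,"roll":0},
  {"claw":0,"tx":0,"ty":0,"tz":0,"roll":0},
  {"claw":0,"tx":0,"ty":0,"tz":0,"roll":0},
])

```text
clock: 23.13
tool_pos: [0.5236, -0.2757, 0.0123]
eef_rot: [2.163, 2.276, 0.001]
force: [-0.1, 0.4, -0.3]
opening: 0.0444
grip_force: 0.0
```

Request:
carry_out([
  {"claw":0,"tx":0,"ty":0,"tz":0,"roll":0},
  {"claw":0,"tx":0,"ty":0,"tz":0,"roll":0},
  {"claw":0,"tx":0,"ty":0,"tz":0,"roll":0},
  {"claw":0,"tx":0,"ty":0,"tz":0,"roll":0},
  {"claw":0,"tx":0,"ty":0,"tz":0,"roll":0},
])

```text
clock: 23.55
tool_pos: [0.5238, -0.2756, 0.0124]
eef_rot: [2.163, 2.275, 0.002]
force: [-2.2, 1.4, 10.1]
opening: 0.0395
grip_force: 30.0
```

Request:
carry_out([
  {"claw":0,"tx":0,"ty":0,"tz":-0.6,"roll":0},
  {"claw":0,"tx":0,"ty":0,"tz":-0.7,"roll":0},
  {"claw":0,"tx":0,"ty":0,"tz":-0.7,"roll":0},
  {"claw":0,"tx":0,"ty":0,"tz":-0.7,"roll":-1},
  {"claw":0,"tx":0,"ty":0,"tz":-0.7,"roll":-1},
])

```text
clock: 23.97
tool_pos: [0.5228, -0.2752, 0.1489]
eef_rot: [1.953, 2.459, -0.0]
force: [-0.2, 0.5, 0.4]
opening: 0.0399
grip_force: 30.0
```

Request:
carry_out([
  {"claw":0,"tx":0,"ty":0,"tz":0,"roll":-1},
  {"claw":0,"tx":0,"ty":0,"tz":0,"roll":-1},
  {"claw":0,"tx":0,"ty":0,"tz":0,"roll":-1},
  {"claw":0,"tx":0,"ty":0,"tz":0,"roll":-1},
  {"claw":0,"tx":0,"ty":0,"tz":0,"roll":-1},
])

```text
clock: 24.38
tool_pos: [0.523, -0.2753, 0.1477]
eef_rot: [1.373, 2.824, 0.0]
force: [-0.2, -0.5, -1.3]
opening: 0.0399
grip_force: 30.0
```

Request:
carry_out([
  {"claw":0,"tx":0,"ty":0,"tz":0,"roll":-1},
  {"claw":0,"tx":0,"ty":0,"tz":0,"roll":-1},
  {"claw":0,"tx":0,"ty":0,"tz":0,"roll":-1},
  {"claw":0,"tx":0,"ty":0,"tz":0,"roll":-1},
  {"claw":0,"tx":0,"ty":0,"tz":0,"roll":-1},
])

```text
clock: 24.8
tool_pos: [0.5229, -0.2754, 0.1477]
eef_rot: [0.73, 3.054, -0.001]
force: [0.1, -0.7, -0.4]
opening: 0.0397
grip_force: 30.0
```

Request:
carry_out([
  {"claw":0,"tx":0,"ty":0,"tz":0,"roll":-1},
  {"claw":0,"tx":0,"ty":0,"tz":0,"roll":-1},
  {"claw":0,"tx":0,"ty":0,"tz":0,"roll":-1},
  {"claw":0,"tx":0,"ty":0,"tz":0,"roll":-1},
  {"claw":0,"tx":0,"ty":0,"tz":0,"roll":-0.75},
])

```text
clock: 25.22
tool_pos: [0.5229, -0.2754, 0.1477]
eef_rot: [0.085, 3.139, -0.001]
force: [0.2, -0.5, -1.2]
opening: 0.0395
grip_force: 30.0
```

Run:
```python
from h import *
s=st();print(np.round(s['joint_positions'],2))
p,d,c=snap('top');X=cloud(d,c)*1000;boxes(X,p,24,45,(580,690,-45,165))
go(frombay([6,117]),-3.2,21)
```

```text
t 25.22 tcp [ 0.5229 -0.2754  0.1477] rot [ 8.500e-02  3.139e+00 -1.000e-03] F [ 0.2 -0.5 -1.2] op 0.0395 g 30.0
[ 0.08  0.45  0.46  1.77 -0.24  0.98  2.15]
box ctr [643.4  60.9] size [ 93.2 208.2] yaw 0.0 z 32.8 hsv [108.  67. 182.] n 498
box ctr [641.4 113.4] size [41.3 62.6] yaw -93.4 z 32.1 hsv [100.   20.  117.5] n 428
box ctr [630.2 -15.2] size [40.3 63.1] yaw -93.0 z 32.5 hsv [102.  23. 117.] n 420
box ctr [591.8  26.7] size [ 15.8 142.9] yaw 1.8 z 31.6 hsv [108. 151. 191.] n 121
yaw -2.88 units txyz [-2.49  8.28  3.16] roll 0.06
```

Request:
carry_out([
  {"claw":0,"tx":-0.25,"ty":0.83,"tz":0,"roll":0.06},
  {"claw":0,"tx":-0.25,"ty":0.83,"tz":0,"roll":0},
  {"claw":0,"tx":-0.25,"ty":0.83,"tz":0,"roll":0},
  {"claw":0,"tx":-0.25,"ty":0.83,"tz":0,"roll":0},
  {"claw":0,"tx":-0.25,"ty":0.83,"tz":0,"roll":0},
])

```text
clock: 25.68
tool_pos: [0.5837, -0.1112, 0.1475]
eef_rot: [0.104, 3.139, -0.001]
force: [0.4, 0.2, -0.2]
opening: 0.0392
grip_force: 30.0
```

Request:
carry_out([
  {"claw":0,"tx":-0.25,"ty":0.83,"tz":0,"roll":0},
  {"claw":0,"tx":-0.25,"ty":0.83,"tz":0,"roll":0},
  {"claw":0,"tx":-0.25,"ty":0.83,"tz":0,"roll":0},
  {"claw":0,"tx":-0.25,"ty":0.83,"tz":0,"roll":0},
  {"claw":0,"tx":-0.25,"ty":0.83,"tz":0,"roll":0},
])

```text
clock: 26.1
tool_pos: [0.6442, 0.0514, 0.1475]
eef_rot: [0.103, 3.139, -0.0]
force: [0.8, -0.4, 0.0]
opening: 0.0395
grip_force: 30.0
```

Request:
carry_out([
  {"claw":0,"tx":0,"ty":0,"tz":0.6,"roll":0},
  {"claw":0,"tx":0,"ty":0,"tz":0.6,"roll":0},
  {"claw":0,"tx":0,"ty":0,"tz":0.6,"roll":0},
  {"claw":0,"tx":0,"ty":0,"tz":0,"roll":0},
])

```text
clock: 26.43
tool_pos: [0.6416, 0.0498, 0.071]
eef_rot: [-0.102, -3.135, 0.002]
force: [-0.7, -0.0, -1.9]
opening: 0.0394
grip_force: 30.0
```

Run:
```python
from h import *
s=st();go(frombay([8,118.5]),-3.2,23)
```

```text
t 26.43 tcp [0.6416 0.0498 0.071 ] rot [-1.020e-01 -3.135e+00  2.000e-03] F [-0.7 -0.  -1.9] op 0.0394 g 30.0
yaw -3.74 units txyz [0.   0.05 1.2 ] roll -0.11
```

Request:
carry_out([
  {"claw":0,"tx":0,"ty":0.05,"tz":0.5,"roll":-0.1},
  {"claw":0,"tx":0,"ty":0,"tz":0.4,"roll":0},
  {"claw":0,"tx":0,"ty":0,"tz":0.3,"roll":0},
  {"claw":0,"tx":0,"ty":0,"tz":0,"roll":0},
  {"claw":0.53,"tx":0,"ty":0,"tz":0,"roll":0},
])

```text
clock: 26.85
tool_pos: [0.6441, 0.0516, 0.0272]
eef_rot: [0.088, 3.14, -0.0]
force: [0.2, -0.1, 0.1]
opening: 0.0434
grip_force: 0.0
```

Request:
carry_out([
  {"claw":0.53,"tx":0,"ty":0,"tz":0,"roll":0},
  {"claw":0.53,"tx":0,"ty":0,"tz":0,"roll":0},
  {"claw":0.53,"tx":0,"ty":0,"tz":-0.5,"roll":0},
  {"claw":0.53,"tx":0,"ty":0,"tz":-0.8,"roll":0},
  {"claw":0.53,"tx":0,"ty":0,"tz":-0.8,"roll":0},
])

```text
clock: 27.27
tool_pos: [0.6435, 0.0516, 0.1117]
eef_rot: [-0.088, -3.14, 0.001]
force: [-0.3, 0.1, 0.6]
opening: 0.0498
grip_force: 0.0
```

Request:
carry_out([
  {"claw":0.53,"tx":0.8,"ty":0.8,"tz":-0.8,"roll":0},
  {"claw":0.53,"tx":0.9,"ty":0.9,"tz":0,"roll":0},
  {"claw":0.53,"tx":0.9,"ty":0.9,"tz":0,"roll":0},
  {"claw":0.53,"tx":0.9,"ty":0.9,"tz":0,"roll":0},
  {"claw":0.53,"tx":0,"ty":0.9,"tz":0,"roll":1},
])

```text
clock: 27.68
tool_pos: [0.5356, 0.2068, 0.1354]
eef_rot: [-0.222, -3.132, -0.001]
force: [2.3, -0.2, 0.7]
opening: 0.0496
grip_force: 0.0
```

Request:
carry_out([
  {"claw":0.53,"tx":0,"ty":0,"tz":0,"roll":1},
  {"claw":0.53,"tx":0,"ty":0,"tz":0,"roll":1},
  {"claw":0.53,"tx":0,"ty":0,"tz":0,"roll":1},
  {"claw":0.53,"tx":0,"ty":0,"tz":0,"roll":1},
  {"claw":0.53,"tx":0,"ty":0,"tz":0,"roll":1},
])

```text
clock: 28.1
tool_pos: [0.5401, 0.2064, 0.1353]
eef_rot: [0.903, 3.008, 0.002]
force: [-0.1, -0.2, 0.3]
opening: 0.0497
grip_force: 0.0
```

Request:
carry_out([
  {"claw":0.53,"tx":0,"ty":0,"tz":0,"roll":1},
  {"claw":0.53,"tx":0,"ty":0,"tz":0,"roll":1},
  {"claw":0.53,"tx":0,"ty":0,"tz":0,"roll":1},
  {"claw":0.53,"tx":0,"ty":0,"tz":0,"roll":1},
  {"claw":0.53,"tx":0,"ty":0,"tz":0,"roll":1},
])

```text
clock: 28.52
tool_pos: [0.5401, 0.2064, 0.1353]
eef_rot: [1.533, 2.742, 0.002]
force: [-0.3, -0.1, -0.1]
opening: 0.0501
grip_force: 0.0
```

Request:
carry_out([
  {"claw":0.53,"tx":0,"ty":0,"tz":0,"roll":1},
  {"claw":0.53,"tx":0,"ty":0,"tz":0,"roll":1},
  {"claw":0.53,"tx":0,"ty":0,"tz":0,"roll":1},
  {"claw":0.53,"tx":0,"ty":0,"tz":0,"roll":1},
  {"claw":0.53,"tx":0,"ty":0,"tz":0,"roll":1},
])

```text
clock: 28.93
tool_pos: [0.5401, 0.2064, 0.1353]
eef_rot: [2.09, 2.345, 0.002]
force: [-0.5, 0.7, 0.4]
opening: 0.0498
grip_force: 0.0
```

Run:
```python
from h import *
s=st();print(np.round(s['joint_positions'],2))
p,d,c=snap('top');X=cloud(d,c)*1000;save(cv2.resize(p[200:325,140:360],None,fx=3.6,fy=3.6,interpolation=cv2.INTER_CUBIC),'c2.png');boxes(X,p,24,36,(600,670,-45,140));boxes(X,p,34,55,(440,530,140,350))
p,d,c=snap('wrist');X=cloud(d,c)*1000;save(p,'w3.png');boxes(X,p,34,55,(440,530,140,350));np.savez('w3.npz',p=p,X=X)
go([481,248.5],-95.5,20)
```

```text
t 28.93 tcp [0.5401 0.2064 0.1353] rot [2.090e+00 2.345e+00 2.000e-03] F [-0.5  0.7  0.4] op 0.0498 g 0.0
[-0.93  0.49  0.67  1.82 -0.36  0.96  0.01]
box ctr [640.3 113.3] size [40.1 60.8] yaw -93.0 z 32.0 hsv [ 98.   18.  112.5] n 376
box ctr [638.6  48.7] size [40.8 62.5] yaw -93.8 z 31.8 hsv [100.  18. 116.] n 397
box ctr [630.3 -15.4] size [40.4 62.6] yaw -93.2 z 32.1 hsv [100.  19. 118.] n 374
box ctr [476. 188.] size [21.9 59.8] yaw -5.7 z 41.8 hsv [ 21. 122. 170.] n 210
box ctr [481.9 250.7] size [ 22.4 180.4] yaw -5.5 z 42.2 hsv [ 21. 122. 169.] n 8238
box ctr [470.5 311.7] size [ 7.  10.5] yaw -9.6 z 34.7 hsv [18. 22. 35.] n 102
box ctr [511.3 306.5] size [ 7.6 11.2] yaw -7.0 z 34.5 hsv [15. 22. 34.] n 106
yaw -83.28 units txyz [ 1.21 -1.34  2.88] roll 2.44
```

View pics/c2.png

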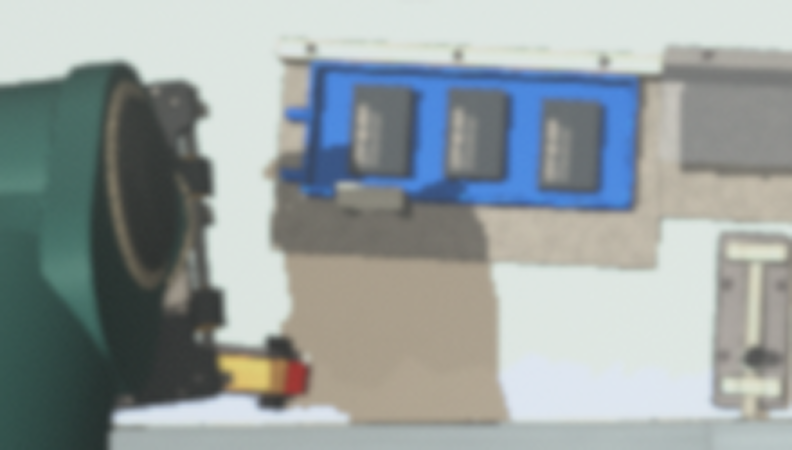

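View pics/w3.png

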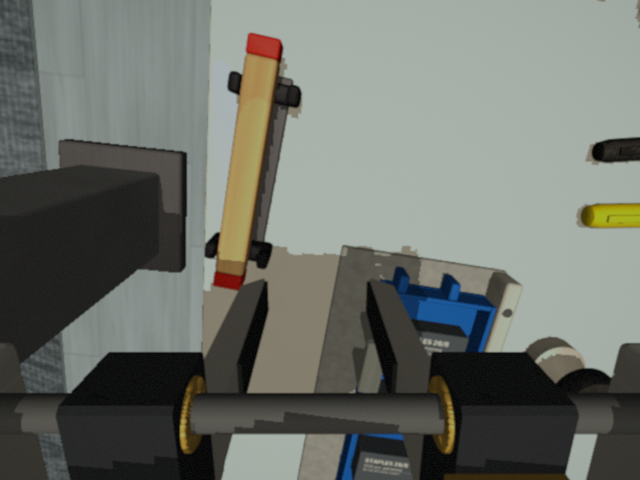

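The crop shows all three cartons flat in the tray, with the ears at (298,112) and (290,174). The wrist view shows the stick from (265,45) to (228,282) on saddles at (262,88) and (237,248). I'll align over the stick now.

Request:
carry_out([
  {"claw":0.53,"tx":0.4,"ty":-0.45,"tz":0,"roll":1},
  {"claw":0.53,"tx":0.4,"ty":-0.45,"tz":0,"roll":1},
  {"claw":0.53,"tx":0.4,"ty":-0.45,"tz":0.5,"roll":0.46},
  {"claw":0.53,"tx":0,"ty":0,"tz":0.5,"roll":0},
  {"claw":0.53,"tx":0,"ty":0,"tz":0,"roll":0},
])

```text
clock: 29.45
tool_pos: [0.4823, 0.2532, 0.0922]
eef_rot: [-2.318, -2.119, 0.005]
force: [-1.0, -0.3, -1.0]
opening: 0.0499
grip_force: 0.0
```

Run:
```python
from h import *
s=st()
z=np.load('w3.npz');p,X=z['p'],z['X'];hsv=cv2.cvtColor(p,cv2.COLOR_RGB2HSV)
m=(X[...,2]>24)&(X[...,2]<37)&(hsv[...,2]<90)&(X[...,1]>160)&(X[...,1]<330)&(X[...,0]>445)&(X[...,0]<530)
n,l,ss,_=cv2.connectedComponentsWithStats(m.astype(np.uint8))
for i in range(1,n):
    if ss[i,4]>20:P=X[l==i];print('horn',P.mean(0).round(1),np.ptp(P,0).round(1),ss[i,4])
go([483.5,252],-95.6,20)
```

```text
t 29.45 tcp [0.4823 0.2532 0.0922] rot [-2.318 -2.119  0.005] F [-1.  -0.3 -1. ] op 0.0499 g 0.0
horn [493.3 253.9  30.7] [ 16.2 166.8  13. ] 469
horn [471.3 310.7  33.5] [ 8.4 13.3 11.7] 244
horn [511.4 306.5  33.3] [ 9.8 13.7 11.5] 267
horn [458.9 189.6  32.4] [ 8.1 12.3 12.1] 207
horn [498.9 185.4  32.6] [ 9.3 13.2 11.8] 212
yaw -95.15 units txyz [-0.02  0.04  1.8 ] roll 0.09
```

Request:
carry_out([
  {"claw":0.53,"tx":-0.02,"ty":0.04,"tz":0.7,"roll":0.09},
  {"claw":0.53,"tx":0,"ty":0,"tz":0.7,"roll":0},
  {"claw":0.53,"tx":0,"ty":0,"tz":0.4,"roll":0},
  {"claw":0.53,"tx":0,"ty":0,"tz":0,"roll":0},
  {"claw":0.53,"tx":0,"ty":0,"tz":0,"roll":0},
])

```text
clock: 29.87
tool_pos: [0.4868, 0.2507, 0.0232]
eef_rot: [2.333, 2.104, -0.0]
force: [0.2, 0.9, 0.2]
opening: 0.05
grip_force: 0.0
```

Run:
```python
from h import *
s=st();go([484,252],-95.6,19)
```

```text
t 29.87 tcp [0.4868 0.2507 0.0232] rot [ 2.333  2.104 -0.   ] F [0.2 0.9 0.2] op 0.05 g 0.0
yaw -95.9 units txyz [ 0.02 -0.07  0.11] roll -0.06
```

Request:
carry_out([
  {"claw":0.53,"tx":0,"ty":-0.07,"tz":0.1,"roll":0},
  {"claw":0,"tx":0,"ty":0,"tz":0,"roll":0},
  {"claw":0,"tx":0,"ty":0,"tz":0,"roll":0},
  {"claw":0,"tx":0,"ty":0,"tz":0,"roll":0},
  {"claw":0,"tx":0,"ty":0,"tz":0,"roll":0},
])

```text
clock: 30.28
tool_pos: [0.4834, 0.252, 0.0189]
eef_rot: [2.333, 2.104, 0.001]
force: [0.3, -0.4, -0.3]
opening: 0.0268
grip_force: 0.0
```

Request:
carry_out([
  {"claw":0,"tx":0,"ty":0,"tz":0,"roll":0},
  {"claw":0,"tx":0,"ty":0,"tz":0,"roll":0},
  {"claw":0,"tx":0,"ty":0,"tz":0,"roll":0},
  {"claw":0,"tx":0,"ty":0,"tz":0,"roll":0},
  {"claw":0,"tx":0,"ty":0,"tz":0,"roll":0},
])

```text
clock: 30.7
tool_pos: [0.4834, 0.2519, 0.0187]
eef_rot: [-2.333, -2.104, -0.001]
force: [-2.1, -1.1, 6.7]
opening: 0.0219
grip_force: 30.0
```

Request:
carry_out([
  {"claw":0,"tx":0,"ty":0,"tz":-0.4,"roll":0},
  {"claw":0,"tx":0,"ty":0,"tz":-0.6,"roll":0},
  {"claw":0,"tx":0,"ty":0,"tz":-0.6,"roll":0},
  {"claw":0,"tx":0,"ty":0,"tz":-0.4,"roll":-0.54},
  {"claw":0,"tx":0,"ty":0,"tz":0,"roll":0},
])

```text
clock: 31.12
tool_pos: [0.4845, 0.2524, 0.1012]
eef_rot: [2.28, 2.161, 0.006]
force: [0.4, 0.4, 0.2]
opening: 0.0218
grip_force: 30.0
```

Request:
carry_out([
  {"claw":0,"tx":0.2,"ty":0.7,"tz":0,"roll":0},
  {"claw":0,"tx":0.2,"ty":0.7,"tz":0,"roll":0},
  {"claw":0,"tx":0.2,"ty":0.7,"tz":0,"roll":0},
  {"claw":0,"tx":0.2,"ty":0.7,"tz":0,"roll":0},
  {"claw":0,"tx":0.2,"ty":0.7,"tz":0,"roll":0},
])

```text
clock: 31.53
tool_pos: [0.626, 0.284, 0.0971]
eef_rot: [-2.283, -2.157, 0.002]
force: [-0.4, -0.0, -0.8]
opening: 0.0217
grip_force: 30.0
```

Request:
carry_out([
  {"claw":0,"tx":0,"ty":0,"tz":0,"roll":0},
  {"claw":0,"tx":0,"ty":0,"tz":0,"roll":0},
  {"claw":0,"tx":0,"ty":0,"tz":0,"roll":0},
  {"claw":0,"tx":0,"ty":0,"tz":0,"roll":0},
])

```text
clock: 31.87
tool_pos: [0.6243, 0.2837, 0.0979]
eef_rot: [-2.283, -2.158, 0.001]
force: [0.2, 0.4, 0.0]
opening: 0.0219
grip_force: 30.0
```

Run:
```python
from h import *
s=st()
p,d,c=snap('top');X=cloud(d,c)*1000;np.savez('t4.npz',p=p,X=X);save(cv2.resize(p[205:285,190:350],None,fx=5,fy=5,interpolation=cv2.INTER_CUBIC),'c4.png')
T=np.array(s['tool_pos'])*1000;print('tcp bay',tobay(T[:2]))
hsv=cv2.cvtColor(p,cv2.COLOR_RGB2HSV).astype(int)
B=tobay(X[...,:2].reshape(-1,2)).reshape(480,640,2)
blue=(hsv[...,0]>100)&(hsv[...,0]<125)&(hsv[...,1]>140)
e=blue&(B[...,1]>232)&(B[...,1]<262);n,l,ss,_=cv2.connectedComponentsWithStats(e.astype(np.uint8))
for i in range(1,n): print('ear',B[l==i].mean(0).round(1),np.ptp(B[l==i],0).round(1),X[l==i][:,2].mean().round(1),ss[i,4])
red=((hsv[...,0]<8)|(hsv[...,0]>172))&(hsv[...,1]>120)&(X[...,2]>60)&(X[...,2]<150)&(B[...,1]<330)&(B[...,1]>150)
print('red tip',red.sum(),B[red].min(0).round(1),B[red].max(0).round(1),np.median(X[red][:,2]) if red.any() else None)
m=(X[...,2]>85)&(X[...,2]<130)&(B[...,1]<318)&(B[...,1]>150)&(B[...,0]>-40)&(B[...,0]<40)
if m.sum()>20:print('stick',longrect(B[m]),m.sum(),np.median(X[m][:,2]))
```

```text
t 31.87 tcp [0.6243 0.2837 0.0979] rot [-2.283e+00 -2.158e+00  1.000e-03] F [0.2 0.4 0. ] op 0.0219 g 30.0
tcp bay [-21.95622892 349.26378345]
red tip 47 [-33.2 255.9] [-14.7 267.7] 120.32382062281457
stick (array([-22.86978149, 286.41574097]), [22.961402893066406, 63.04990768432617], np.float32(0.42032367)) 305 120.32741673059735
```

View pics/c4.png

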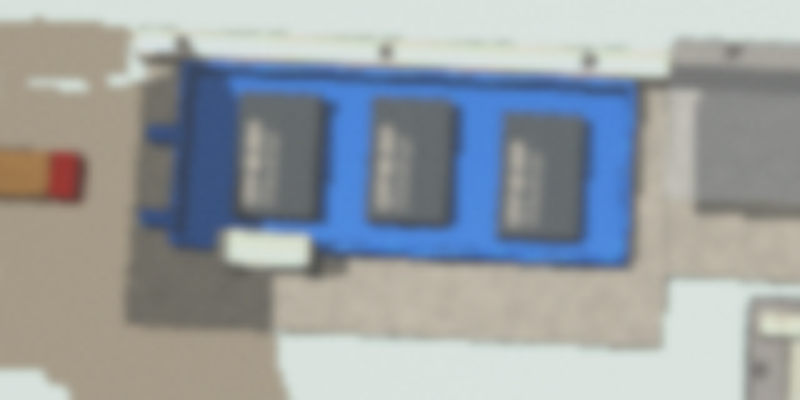

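The crop shows the stick tip at (82,176), held above, and the pocket ears at (160,133) and (157,217). The three cartons are in line in the tray.

Run:
```python
from h import *
z=np.load('t4.npz');p,X=z['p'],z['X'];c=cams.get_calibration('top');K,R,t=[np.array(c[k]) for k in('intrinsics','R','t')]
B=tobay(X[...,:2].reshape(-1,2)).reshape(480,640,2)
def ray(u,v,z):
    C=-R.T@t;d=R.T@np.linalg.inv(K)@[u,v,1];P=C+d*(z/1000-C[2])/d[2];return tobay(P[:2]*1000).round(1)
for n,u,v in[('far ear tip',190+146/5,205+133/5),('near ear tip',190+140/5,205+217/5),('far ear mid',190+162/5,205+133/5),('near ear mid',190+157/5,205+217/5)]:
    print(n,ray(u,v,28),'depth:',B[int(round(v)),int(round(u))].round(1),X[int(round(v)),int(round(u)),2].round(1))
hsv=cv2.cvtColor(p,cv2.COLOR_RGB2HSV).astype(int)
for r in range(226,256):print(r,[int(hsv[r,q,0]) if hsv[r,q,1]>120 and 95<hsv[r,q,0]<125 else 0 for q in range(216,230)],B[r,222].round(0),X[r,222,2].round(0))
```

```text
far ear tip [ 11.7 245.2] depth: [ 10.2 245. ] 30.8
near ear tip [-30.  244.9] depth: [-29.5 244.2] 31.6
far ear mid [ 12.  237.4] depth: [ 10.5 237.6] 31.2
near ear mid [-29.7 236.6] depth: [-29.1 237. ] 31.2
226 [0, 0, 0, 0, 0, 0, 0, 0, 0, 0, 0, 0, 0, 110] [ 29. 243.] 10.0
227 [0, 0, 0, 0, 0, 0, 0, 0, 0, 0, 0, 0, 0, 109] [ 28. 244.] 4.0
228 [0, 0, 0, 0, 0, 0, 0, 0, 0, 0, 0, 0, 0, 109] [ 24. 243.] 9.0
229 [0, 0, 0, 0, 0, 0, 0, 0, 0, 0, 0, 0, 0, 110] [ 22. 243.] 8.0
230 [0, 0, 0, 0, 0, 0, 0, 0, 0, 0, 0, 0, 0, 109] [ 14. 236.] 39.0
231 [0, 0, 0, 0, 0, 110, 110, 110, 110, 110, 110, 0, 0, 110] [ 13. 238.] 29.0
232 [0, 0, 0, 0, 0, 0, 110, 110, 110, 110, 109, 0, 0, 109] [ 10. 238.] 31.0
233 [0, 0, 0, 0, 0, 0, 0, 0, 0, 0, 0, 0, 109, 109] [  9. 239.] 22.0
234 [0, 0, 0, 0, 0, 0, 0, 0, 0, 0, 0, 0, 110, 110] [ 10. 243.] 6.0
235 [0, 0, 0, 0, 0, 0, 0, 0, 0, 0, 0, 0, 110, 110] [  7. 242.] 7.0
236 [0, 0, 0, 0, 0, 0, 0, 0, 0, 0, 0, 0, 110, 110] [  4. 242.] 7.0
237 [0, 0, 0, 0, 0, 0, 0, 0, 0, 0, 0, 0, 110, 110] [  2. 242.] 4.0
238 [0, 0, 0, 0, 0, 0, 0, 0, 0, 0, 0, 0, 109, 109] [ -1. 242.] 6.0
239 [0
[... 464 characters left out ...]
46 [0, 0, 0, 0, 0, 0, 0, 0, 0, 0, 0, 110, 109, 109] [-21. 240.] 7.0
247 [0, 0, 0, 0, 0, 0, 0, 0, 0, 0, 0, 110, 109, 109] [-27. 235.] 31.0
248 [0, 0, 0, 110, 109, 110, 110, 110, 109, 0, 0, 110, 109, 109] [-29. 234.] 32.0
249 [0, 0, 0, 0, 0, 0, 109, 110, 109, 0, 0, 110, 109, 110] [-32. 234.] 35.0
250 [0, 0, 0, 0, 0, 0, 0, 0, 0, 0, 0, 109, 110, 109] [-33. 236.] 20.0
251 [0, 0, 0, 0, 0, 0, 0, 0, 0, 0, 0, 110, 109, 109] [-33. 240.] 4.0
252 [0, 0, 0, 0, 0, 0, 0, 0, 0, 110, 110, 110, 109, 109] [-36. 239.] 8.0
253 [0, 0, 0, 0, 0, 0, 0, 0, 0, 0, 0, 0, 110, 110] [-38. 239.] 5.0
254 [0, 0, 0, 0, 0, 0, 0, 0, 0, 0, 0, 0, 0, 0] [-40. 239.] 4.0
255 [0, 0, 0, 0, 0, 0, 0, 0, 0, 0, 0, 0, 0, 0] [-43. 238.] 6.0
```

Request:
carry_out([
  {"claw":0,"tx":0.1,"ty":0.39,"tz":0,"roll":0},
  {"claw":0,"tx":0,"ty":0,"tz":0.7,"roll":0},
  {"claw":0,"tx":0,"ty":0,"tz":0.7,"roll":0},
  {"claw":0,"tx":0,"ty":0,"tz":0.5,"roll":0},
  {"claw":0,"tx":0,"ty":0,"tz":0.25,"roll":0},
])

```text
clock: 32.33
tool_pos: [0.6392, 0.2868, 0.0097]
eef_rot: [-2.282, -2.158, 0.004]
force: [-0.1, -0.9, -0.0]
opening: 0.0215
grip_force: 30.0
```

Request:
carry_out([
  {"claw":0,"tx":0,"ty":0,"tz":0,"roll":0},
  {"claw":0,"tx":0,"ty":0,"tz":0,"roll":0},
  {"claw":0,"tx":0,"ty":0,"tz":0,"roll":0},
  {"claw":0,"tx":0,"ty":0,"tz":0,"roll":0},
])

```text
clock: 32.67
tool_pos: [0.6417, 0.2873, 0.0139]
eef_rot: [2.282, 2.158, 0.003]
force: [0.6, -0.3, -0.4]
opening: 0.0219
grip_force: 30.0
```

```bash
cat >> h.py <<'E'
def tipview(name=None):
    s=st();p,d,c=snap('top');X=cloud(d,c)*1000
    T=np.array(s['tool_pos'])*1000;print('tcp bay',tobay(T[:2]).round(1),'yaw',yaw().round(2))
    hsv=cv2.cvtColor(p,cv2.COLOR_RGB2HSV).astype(int);B=tobay(X[...,:2].reshape(-1,2)).reshape(480,640,2)
    tb=tobay(T[:2]);m=(X[...,2]>22)&(X[...,2]<55)&(abs(B[...,0]-tb[0])<20)&(B[...,1]<tb[1]-35)&(B[...,1]>tb[1]-105)&~((hsv[...,0]>95)&(hsv[...,0]<125)&(hsv[...,1]>100))
    if m.sum()>20:r=longrect(B[m]);print('stick',r,'z',np.median(X[m][:,2]))
    blue=(hsv[...,0]>100)&(hsv[...,0]<125)&(hsv[...,1]>120)&(X[...,2]<45)&(B[...,0]>-60)&(B[...,0]<60)
    q=B[blue];print('tray blue x',np.percentile(q[:,0],[1,99]).round(1),'y',np.percentile(q[:,1],[1,99]).round(1))
    if name:
        u=p[205:285,190:350] if tb[1]>200 else p[205:285,230:390]
        save(cv2.resize(u,None,fx=5,fy=5,interpolation=cv2.INTER_CUBIC),name)
E
python3 -c "
from h import *
tipview('c5.png')"
```

```text
t 32.67 tcp [0.6417 0.2873 0.0139] rot [2.282 2.158 0.003] F [ 0.6 -0.3 -0.4] op 0.0219 g 30.0
tcp bay [ -4.7 353.8] yaw -93.21
stick (array([ -6.11578035, 288.81851196]), [23.196935653686523, 59.56569290161133], np.float32(-1.6196668)) z 36.265152343673165
tray blue x [-41.5  47.5] y [  8.6 230.5]
```

Request:
carry_out([
  {"claw":0,"tx":-0.2,"ty":0,"tz":0.08,"roll":0},
  {"claw":0,"tx":-0.2,"ty":0,"tz":0,"roll":0},
  {"claw":0,"tx":-0.15,"ty":0,"tz":0,"roll":0},
  {"claw":0,"tx":0,"ty":0,"tz":0,"roll":0},
  {"claw":0,"tx":0,"ty":0,"tz":0,"roll":0},
])

```text
clock: 33.13
tool_pos: [0.64, 0.2642, 0.0093]
eef_rot: [2.284, 2.157, 0.0]
force: [-0.3, 1.5, -1.1]
opening: 0.0217
grip_force: 30.0
```

```bash
python3 -c "
from h import *
tipview('c6.png')"
```

```text
t 33.13 tcp [0.64   0.2642 0.0093] rot [2.284 2.157 0.   ] F [-0.3  1.5 -1.1] op 0.0217 g 30.0
tcp bay [ -5.2 330.6] yaw -93.25
stick (array([ -2.96295071, 262.00811768]), [33.84257888793945, 67.60752868652344], np.float32(-6.0480075)) z 32.00788067686459
tray blue x [-41.5  47.4] y [  8.7 230.3]
```

View pics/c6.png

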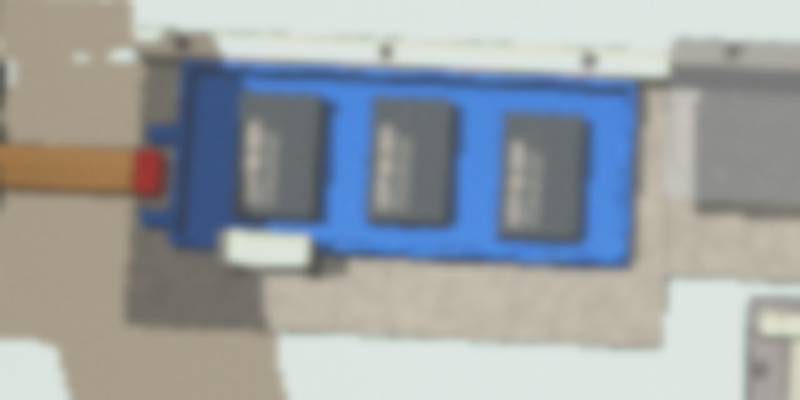

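The stick tip (165,172) sits between the ears at (133) and (217), just short of the rear wall. I'll take contact, then bias toward the fence.

Request:
carry_out([
  {"claw":0,"tx":-0.1,"ty":0.05,"tz":0,"roll":0},
  {"claw":0,"tx":-0.1,"ty":0.05,"tz":0,"roll":0},
  {"claw":0,"tx":0,"ty":0,"tz":0,"roll":0},
])

```text
clock: 33.43
tool_pos: [0.6436, 0.2561, 0.0091]
eef_rot: [2.284, 2.157, -0.0]
force: [-0.5, -0.3, -0.4]
opening: 0.0219
grip_force: 30.0
```

Request:
carry_out([
  {"claw":0,"tx":-0.1,"ty":0,"tz":0,"roll":0},
  {"claw":0,"tx":-0.1,"ty":0,"tz":0,"roll":0},
  {"claw":0,"tx":-0.1,"ty":0,"tz":0,"roll":0},
])

```text
clock: 33.68
tool_pos: [0.6425, 0.2449, 0.0091]
eef_rot: [-2.282, -2.158, -0.0]
force: [-0.6, 4.1, -0.5]
opening: 0.0222
grip_force: 30.0
```

Request:
carry_out([
  {"claw":0,"tx":-0.2,"ty":0.03,"tz":0,"roll":0},
  {"claw":0,"tx":-0.2,"ty":0.03,"tz":0,"roll":0},
  {"claw":0,"tx":-0.2,"ty":0,"tz":0,"roll":0},
])

```text
clock: 33.93
tool_pos: [0.6428, 0.2213, 0.0089]
eef_rot: [-2.281, -2.157, 0.0]
force: [-5.4, 9.4, 1.6]
opening: 0.0218
grip_force: 30.1
```

```bash
cat >> h.py <<'E'
def trayview():
    s=st();p,d,c=snap('top');X=cloud(d,c)*1000;print('tcp bay',tobay(np.array(s['tool_pos'][:2])*1000).round(1))
    B=tobay(X[...,:2].reshape(-1,2)).reshape(480,640,2);hsv=cv2.cvtColor(p,cv2.COLOR_RGB2HSV).astype(int)
    m=(hsv[...,0]>100)&(hsv[...,0]<125)&(hsv[...,1]>110)&(X[...,2]<45)&(B[...,0]>-70)&(B[...,0]<70)
    m=cv2.morphologyEx(m.astype(np.uint8),cv2.MORPH_CLOSE,np.ones((9,9)));m=cv2.morphologyEx(m,cv2.MORPH_OPEN,np.ones((7,7)))>0
    r=longrect(B[m]);print('tray rect bay',r[0].round(1),np.round(r[1],1),'rel yaw',round(float(r[2]),2))
    k=(hsv[...,1]<60)&(X[...,2]>24)&(X[...,2]<40)&(B[...,0]>-40)&(B[...,0]<42)
E
python3 -c "
from h import *
trayview()"
```

```text
t 33.93 tcp [0.6428 0.2213 0.0089] rot [-2.281 -2.157  0.   ] F [-5.4  9.4  1.6] op 0.0218 g 30.1
tcp bay [  0. 288.]
tray rect bay [-75.3  82.4] [220.4 249.1] rel yaw -88.86
```

Request:
carry_out([
  {"claw":0,"tx":-0.2,"ty":0,"tz":0,"roll":0},
  {"claw":0,"tx":-0.2,"ty":0,"tz":0,"roll":0},
  {"claw":0,"tx":-0.2,"ty":0,"tz":0,"roll":0},
  {"claw":0,"tx":-0.2,"ty":0,"tz":0,"roll":0},
])

```text
clock: 34.32
tool_pos: [0.6409, 0.1892, 0.0089]
eef_rot: [-2.281, -2.157, 0.001]
force: [-4.3, 7.9, 0.2]
opening: 0.0217
grip_force: 30.1
```

```bash
cat >> h.py <<'E'
def tv(name=None):
    s=st();p,d,c=snap('top');X=cloud(d,c)*1000;T=tobay(np.array(s['tool_pos'][:2])*1000);print('tcp bay',T.round(1))
    B=tobay(X[...,:2].reshape(-1,2)).reshape(480,640,2);hsv=cv2.cvtColor(p,cv2.COLOR_RGB2HSV).astype(int)
    m=(hsv[...,0]>100)&(hsv[...,0]<125)&(hsv[...,1]>110)&(X[...,2]>2)&(X[...,2]<45)&(B[...,0]>-60)&(B[...,0]<60)&(abs(B[...,1]-(T[1]-210))<130)
    far=m&(B[...,0]>20);ys=B[m][:,1];print('tray y',np.percentile(ys,[.5,99.5]).round(1),'n',m.sum())
    for lo,hi in[(20,70),(80,130),(150,200)]:
        q=m&(B[...,1]>ys.min()+lo)&(B[...,1]<ys.min()+hi)
        if q.sum()>10: print('  x edges',np.percentile(B[q][:,0],[1,99]).round(1))
    if name: save(cv2.resize(p[205:285,210:370],None,fx=5,fy=5,interpolation=cv2.INTER_CUBIC),name)
E
python3 -c "
from h import *
tv('c7.png')"
```

```text
t 34.32 tcp [0.6409 0.1892 0.0089] rot [-2.281e+00 -2.157e+00  1.000e-03] F [-4.3  7.9  0.2] op 0.0217 g 30.1
tcp bay [-1.000e-01  2.558e+02]
tray y [-57.8 167.4] n 1659
  x edges [-41.9  47.8]
  x edges [-41.7  47.9]
  x edges [-31.5  48.4]
```

View pics/c7.png

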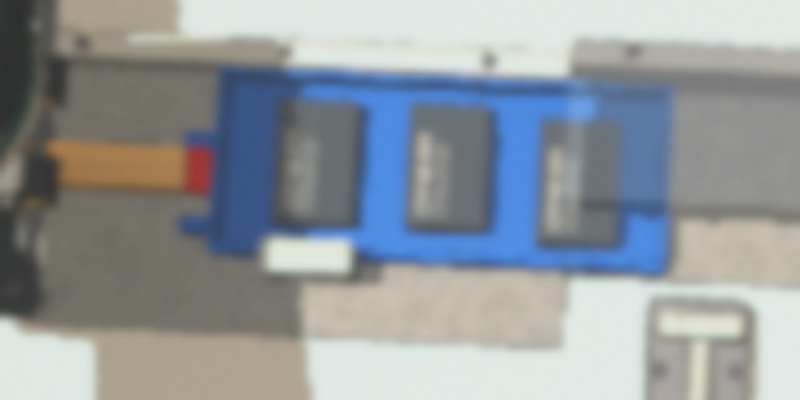

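The crop shows the tray square against the fence and entering the hood. The stick tip (200,168) is seated in the pocket on the far ear.

Request:
carry_out([
  {"claw":0,"tx":-0.2,"ty":0,"tz":0,"roll":0},
  {"claw":0,"tx":-0.2,"ty":0,"tz":0,"roll":0},
  {"claw":0,"tx":-0.2,"ty":0,"tz":0,"roll":0},
  {"claw":0,"tx":-0.2,"ty":0,"tz":0,"roll":0},
  {"claw":0,"tx":-0.2,"ty":0,"tz":0,"roll":0},
])

```text
clock: 34.78
tool_pos: [0.6387, 0.1493, 0.0089]
eef_rot: [-2.281, -2.157, 0.0]
force: [-4.5, 8.5, 0.3]
opening: 0.0219
grip_force: 30.1
```

Request:
carry_out([
  {"claw":0,"tx":-0.2,"ty":0,"tz":0,"roll":0},
  {"claw":0,"tx":-0.2,"ty":0,"tz":0,"roll":0},
  {"claw":0,"tx":-0.2,"ty":0,"tz":0,"roll":0},
  {"claw":0,"tx":-0.2,"ty":0,"tz":0,"roll":0},
  {"claw":0,"tx":-0.2,"ty":0,"tz":0,"roll":0},
])

```text
clock: 35.2
tool_pos: [0.6364, 0.1093, 0.0089]
eef_rot: [-2.281, -2.157, 0.001]
force: [-3.7, 9.1, 1.0]
opening: 0.0218
grip_force: 30.0
```

```bash
python3 -c "
from h import *
tv('c8.png')"
```

```text
t 35.2 tcp [0.6364 0.1093 0.0089] rot [-2.281e+00 -2.157e+00  1.000e-03] F [-3.7  9.1  1. ] op 0.0218 g 30.0
tcp bay [-1.000e-01  1.758e+02]
tray y [-138.2   90.3] n 1297
  x edges [-41.9  -8.3]
  x edges [-42.   28.9]
  x edges [-30.7  47.8]
```

Request:
carry_out([
  {"claw":0,"tx":-0.2,"ty":0,"tz":0,"roll":0},
  {"claw":0,"tx":-0.2,"ty":0,"tz":0,"roll":0},
  {"claw":0,"tx":-0.2,"ty":0,"tz":0,"roll":0},
  {"claw":0,"tx":-0.2,"ty":0,"tz":0,"roll":0},
  {"claw":0,"tx":-0.2,"ty":0,"tz":0,"roll":0},
])

```text
clock: 35.67
tool_pos: [0.6341, 0.0693, 0.0089]
eef_rot: [-2.281, -2.157, 0.001]
force: [-3.7, 7.7, 1.5]
opening: 0.0218
grip_force: 30.0
```

Request:
carry_out([
  {"claw":0,"tx":-0.2,"ty":0,"tz":0,"roll":0},
  {"claw":0,"tx":-0.2,"ty":0,"tz":0,"roll":0},
  {"claw":0,"tx":-0.2,"ty":0,"tz":0,"roll":0},
  {"claw":0,"tx":-0.2,"ty":0,"tz":0,"roll":0},
  {"claw":0,"tx":-0.2,"ty":0,"tz":0,"roll":0},
])

```text
clock: 36.08
tool_pos: [0.6319, 0.0295, 0.0089]
eef_rot: [-2.281, -2.157, 0.001]
force: [-5.1, 9.6, 1.6]
opening: 0.0218
grip_force: 30.0
```

Request:
carry_out([
  {"claw":0,"tx":-0.15,"ty":0,"tz":0,"roll":0},
  {"claw":0,"tx":-0.1,"ty":0,"tz":0,"roll":0},
  {"claw":0,"tx":0,"ty":0,"tz":0,"roll":0},
])

```text
clock: 36.33
tool_pos: [0.6312, 0.0182, 0.0089]
eef_rot: [-2.283, -2.156, 0.002]
force: [-2.9, 0.8, -0.4]
opening: 0.0215
grip_force: 30.0
```

```bash
python3 -c "
from h import *
tv('c9.png')"
```

```text
t 36.33 tcp [0.6312 0.0182 0.0089] rot [-2.283e+00 -2.156e+00  2.000e-03] F [-2.9  0.8 -0.4] op 0.0215 g 30.0
tcp bay [-0.2 84.5]
tray y [-229.    0.] n 754
  x edges [-42.1  -8. ]
  x edges [-42.2  -7.6]
  x edges [-39.9  -5.9]
```

Request:
carry_out([
  {"claw":0,"tx":-0.12,"ty":0,"tz":0,"roll":0},
  {"claw":0,"tx":-0.12,"ty":0,"tz":0,"roll":0},
  {"claw":0,"tx":-0.12,"ty":0,"tz":0,"roll":0},
  {"claw":0,"tx":0,"ty":0,"tz":0,"roll":0},
])

```text
clock: 36.72
tool_pos: [0.6305, 0.0044, 0.0089]
eef_rot: [-2.282, -2.156, 0.001]
force: [-5.4, 4.1, 0.9]
opening: 0.0216
grip_force: 30.0
```

Request:
carry_out([
  {"claw":0,"tx":-0.08,"ty":0,"tz":0,"roll":0},
  {"claw":0,"tx":0,"ty":0,"tz":0,"roll":0},
])

```text
clock: 36.88
tool_pos: [0.6303, 0.0018, 0.0089]
eef_rot: [-2.281, -2.157, 0.001]
force: [-5.0, 6.9, 0.6]
opening: 0.0216
grip_force: 30.1
```

Request:
carry_out([
  {"claw":0,"tx":-0.06,"ty":0,"tz":0,"roll":0},
  {"claw":0,"tx":0,"ty":0,"tz":0,"roll":0},
])

```text
clock: 37.05
tool_pos: [0.6304, 0.0005, 0.0089]
eef_rot: [-2.28, -2.157, -0.0]
force: [-4.5, 11.4, 2.2]
opening: 0.0217
grip_force: 30.0
```

Request:
carry_out([
  {"claw":0,"tx":-0.06,"ty":0,"tz":0,"roll":0},
  {"claw":0,"tx":0,"ty":0,"tz":0,"roll":0},
])

```text
clock: 37.22
tool_pos: [0.6303, 0.0001, 0.0088]
eef_rot: [-2.277, -2.158, -0.003]
force: [-4.7, 19.9, 2.2]
opening: 0.0217
grip_force: 30.0
```

Request:
carry_out([
  {"claw":0,"tx":-0.06,"ty":0,"tz":0,"roll":0},
  {"claw":0,"tx":0,"ty":0,"tz":0,"roll":0},
])

```text
clock: 37.38
tool_pos: [0.6303, -0.0007, 0.0088]
eef_rot: [-2.275, -2.158, -0.004]
force: [-4.2, 26.4, 2.2]
opening: 0.0222
grip_force: 30.0
```

```bash
python3 -c "
from h import *
tv('c10.png')"
```

```text
t 37.38 tcp [ 0.6303 -0.0007  0.0088] rot [-2.275 -2.158 -0.004] F [-4.2 26.4  2.2] op 0.0222 g 30.0
tcp bay [-0.1 65.6]
tray y [-247.7  -18.7] n 750
  x edges [-42.2  -8. ]
  x edges [-41.9  -8.7]
  x edges [-40.7  -8.5]
```

Request:
carry_out([
  {"claw":0,"tx":0.08,"ty":-0.06,"tz":0,"roll":0},
  {"claw":0,"tx":0.08,"ty":-0.06,"tz":0,"roll":0},
  {"claw":0,"tx":0.2,"ty":0,"tz":0,"roll":0},
  {"claw":0,"tx":0.5,"ty":0,"tz":0,"roll":0},
  {"claw":0,"tx":0.7,"ty":0,"tz":0,"roll":0},
])

```text
clock: 37.85
tool_pos: [0.6297, 0.0546, 0.0095]
eef_rot: [2.286, 2.152, -0.001]
force: [0.2, 0.4, -0.1]
opening: 0.0215
grip_force: 30.0
```

Request:
carry_out([
  {"claw":0,"tx":0.8,"ty":0,"tz":-0.5,"roll":0},
  {"claw":0,"tx":0.8,"ty":0,"tz":-0.8,"roll":0},
  {"claw":0,"tx":0.8,"ty":-0.5,"tz":-0.8,"roll":0},
  {"claw":0,"tx":0.8,"ty":-0.9,"tz":-0.3,"roll":0},
  {"claw":0,"tx":0.8,"ty":-0.9,"tz":0,"roll":0},
])

```text
clock: 38.27
tool_pos: [0.5604, 0.2047, 0.0981]
eef_rot: [2.283, 2.155, 0.005]
force: [0.3, 0.9, -1.2]
opening: 0.0219
grip_force: 30.0
```

Request:
carry_out([
  {"claw":0,"tx":0.4,"ty":-0.4,"tz":0,"roll":0.54},
  {"claw":0,"tx":0,"ty":0,"tz":0,"roll":0},
  {"claw":0,"tx":0,"ty":0,"tz":0,"roll":0},
  {"claw":0,"tx":0,"ty":0,"tz":0,"roll":0},
])

```text
clock: 38.6
tool_pos: [0.545, 0.2201, 0.0958]
eef_rot: [2.333, 2.103, 0.0]
force: [0.2, 0.4, -1.8]
opening: 0.0219
grip_force: 30.0
```

Run:
```python
from h import *
s=st()
p,d,c=snap('top');X=cloud(d,c)*1000;save(cv2.resize(p[195:320,140:450],None,fx=2.5,fy=2.5,interpolation=cv2.INTER_CUBIC),'c11.png')
T=np.array(s['tool_pos'])*1000
boxes(X,p,T[2]+8,T[2]+38,(T[0]-70,T[0]+70,T[1]-130,T[1]-40))
B=tobay(X[...,:2].reshape(-1,2)).reshape(480,640,2);hsv=cv2.cvtColor(p,cv2.COLOR_RGB2HSV).astype(int)
m=(hsv[...,0]>95)&(hsv[...,0]<128)&(hsv[...,1]>90)&(B[...,0]>-60)&(B[...,0]<60)&(B[...,1]<20);print('tray y',np.percentile(B[m][:,1],[.5,99.5]))
go([485.3,251],-95.9,18.7)
```

```text
t 38.6 tcp [0.545  0.2201 0.0958] rot [2.333 2.103 0.   ] F [ 0.2  0.4 -1.8] op 0.0219 g 30.0
box ctr [536.9 154.5] size [22.  53.3] yaw -5.7 z 119.0 hsv [ 16. 131. 155.] n 242
tray y [-247.4441701   -17.83160483]
yaw -95.98 units txyz [ 0.62 -1.57  1.92] roll -0.02
```

View pics/c11.png

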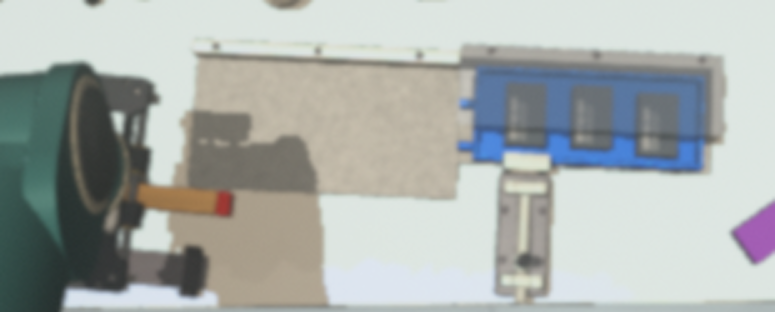

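The crop shows the tray fully under the hood at the stop, with the keeper (525,160) in line with the bolt (525,230). The stick is still held straight. I'll lay it back in the rest now.

Request:
carry_out([
  {"claw":0,"tx":0.21,"ty":-0.52,"tz":0,"roll":0},
  {"claw":0,"tx":0.21,"ty":-0.52,"tz":0,"roll":0},
  {"claw":0,"tx":0.2,"ty":-0.52,"tz":0,"roll":0},
  {"claw":0,"tx":0,"ty":0,"tz":0.5,"roll":0},
  {"claw":0,"tx":0,"ty":0,"tz":0.5,"roll":0},
])

```text
clock: 39.07
tool_pos: [0.4855, 0.2521, 0.0558]
eef_rot: [2.333, 2.104, 0.003]
force: [0.6, -0.4, 0.1]
opening: 0.0219
grip_force: 30.0
```

Request:
carry_out([
  {"claw":0,"tx":0,"ty":0,"tz":0,"roll":0},
  {"claw":0,"tx":0,"ty":0,"tz":0,"roll":0},
  {"claw":0,"tx":0,"ty":0,"tz":0,"roll":0},
  {"claw":0,"tx":0,"ty":0,"tz":0,"roll":0},
])

```text
clock: 39.4
tool_pos: [0.486, 0.2515, 0.0566]
eef_rot: [2.334, 2.102, 0.002]
force: [-0.1, -0.7, -0.1]
opening: 0.0218
grip_force: 30.0
```

Run:
```python
from h import *
s=st();go([486,251],-95.9,19.5)
p,d,c=snap('top');X=cloud(d,c)*1000;T=np.array(s['tool_pos'])*1000
boxes(X,p,T[2]+8,T[2]+38,(T[0]-70,T[0]+70,T[1]-130,T[1]-40))
```

```text
t 39.4 tcp [0.486  0.2515 0.0566] rot [2.334e+00 2.102e+00 2.000e-03] F [-0.1 -0.7 -0.1] op 0.0218 g 30.0
yaw -95.98 units txyz [-0.01  0.    0.93] roll -0.02
box ctr [477.9 185.6] size [21.9 52.1] yaw -6.4 z 79.9 hsv [ 16. 130. 149.] n 226
```

Request:
carry_out([
  {"claw":0,"tx":0,"ty":0,"tz":0.35,"roll":0},
  {"claw":0,"tx":0,"ty":0,"tz":0.3,"roll":0},
  {"claw":0,"tx":0,"ty":0,"tz":0.2,"roll":0},
  {"claw":0,"tx":0,"ty":0,"tz":0,"roll":0},
  {"claw":0,"tx":0,"ty":0,"tz":0,"roll":0},
])

```text
clock: 39.87
tool_pos: [0.485, 0.2516, 0.0214]
eef_rot: [2.333, 2.103, -0.001]
force: [0.0, -0.2, -1.0]
opening: 0.0219
grip_force: 30.0
```

Request:
carry_out([
  {"claw":0,"tx":0,"ty":0,"tz":0.05,"roll":0},
  {"claw":0,"tx":0,"ty":0,"tz":0,"roll":0},
  {"claw":0,"tx":0,"ty":0,"tz":0,"roll":0},
])

```text
clock: 40.12
tool_pos: [0.4852, 0.252, 0.0199]
eef_rot: [2.333, 2.104, 0.001]
force: [-0.2, 0.0, -0.9]
opening: 0.0216
grip_force: 30.0
```

Request:
carry_out([
  {"claw":0.45,"tx":0,"ty":0,"tz":0.03,"roll":0},
  {"claw":0.45,"tx":0,"ty":0,"tz":0,"roll":0},
  {"claw":0.45,"tx":0,"ty":0,"tz":0,"roll":0},
  {"claw":0.45,"tx":0,"ty":0,"tz":0,"roll":0},
  {"claw":0.45,"tx":0,"ty":0,"tz":-0.4,"roll":0},
])

```text
clock: 40.53
tool_pos: [0.4838, 0.2513, 0.0327]
eef_rot: [-2.333, -2.104, 0.005]
force: [-0.8, -1.0, -0.1]
opening: 0.0421
grip_force: 0.0
```

Request:
carry_out([
  {"claw":0.5,"tx":0,"ty":0,"tz":-0.8,"roll":0},
  {"claw":0.5,"tx":0,"ty":0,"tz":-0.8,"roll":0},
  {"claw":0.5,"tx":0,"ty":0,"tz":-0.8,"roll":0},
  {"claw":0.5,"tx":-0.8,"ty":0,"tz":0,"roll":0},
  {"claw":0.5,"tx":-0.8,"ty":0,"tz":0,"roll":0},
])

```text
clock: 40.95
tool_pos: [0.479, 0.189, 0.1319]
eef_rot: [2.33, 2.107, 0.005]
force: [0.8, -1.2, -1.0]
opening: 0.0472
grip_force: 0.0
```

Request:
carry_out([
  {"claw":0.5,"tx":-0.9,"ty":0,"tz":0,"roll":0},
  {"claw":0.5,"tx":-0.9,"ty":0,"tz":0,"roll":0},
  {"claw":0.5,"tx":-0.9,"ty":0,"tz":0,"roll":0},
  {"claw":0.5,"tx":-0.9,"ty":0,"tz":0,"roll":0},
  {"claw":0.5,"tx":-0.9,"ty":0,"tz":0,"roll":0},
])

```text
clock: 41.37
tool_pos: [0.4593, 0.0077, 0.1306]
eef_rot: [-2.333, -2.104, -0.001]
force: [0.6, 0.4, -0.7]
opening: 0.0469
grip_force: 0.0
```

Request:
carry_out([
  {"claw":0.5,"tx":0,"ty":0,"tz":0,"roll":-1},
  {"claw":0.5,"tx":0,"ty":0,"tz":0,"roll":-1},
  {"claw":0.5,"tx":0,"ty":0,"tz":0,"roll":-1},
  {"claw":0.5,"tx":0,"ty":0,"tz":0,"roll":-1},
  {"claw":0.5,"tx":0,"ty":0,"tz":0,"roll":-1},
])

```text
clock: 41.78
tool_pos: [0.4598, 0.0091, 0.1305]
eef_rot: [1.817, 2.562, 0.0]
force: [0.4, 0.7, -1.2]
opening: 0.0472
grip_force: 0.0
```

Request:
carry_out([
  {"claw":0.5,"tx":0,"ty":0,"tz":0,"roll":-1},
  {"claw":0.5,"tx":0,"ty":0,"tz":0,"roll":-1},
  {"claw":0.5,"tx":0,"ty":0,"tz":0,"roll":-1},
  {"claw":0.5,"tx":0,"ty":0,"tz":0,"roll":-1},
  {"claw":0.5,"tx":0,"ty":0,"tz":0,"roll":-1},
])

```text
clock: 42.2
tool_pos: [0.4598, 0.0092, 0.1305]
eef_rot: [1.219, 2.895, 0.0]
force: [-0.4, -0.1, 0.7]
opening: 0.0472
grip_force: 0.0
```

Request:
carry_out([
  {"claw":0.5,"tx":0,"ty":0,"tz":0,"roll":-1},
  {"claw":0.5,"tx":0,"ty":0,"tz":0,"roll":-1},
  {"claw":0.5,"tx":0,"ty":0,"tz":0,"roll":-1},
  {"claw":0.5,"tx":0,"ty":0,"tz":0,"roll":-1},
  {"claw":0.5,"tx":0,"ty":0,"tz":0,"roll":-1},
])

```text
clock: 42.62
tool_pos: [0.4598, 0.0092, 0.1305]
eef_rot: [0.564, 3.09, 0.0]
force: [-0.5, -0.1, 0.1]
opening: 0.0466
grip_force: 0.0
```

Request:
carry_out([
  {"claw":0.5,"tx":0,"ty":0,"tz":0,"roll":-1},
  {"claw":0.5,"tx":0,"ty":0,"tz":0,"roll":-1},
  {"claw":0.5,"tx":0,"ty":0,"tz":0,"roll":-1},
  {"claw":0.5,"tx":0,"ty":0,"tz":0,"roll":-0.54},
  {"claw":0.5,"tx":0,"ty":0,"tz":0,"roll":0},
])

```text
clock: 43.03
tool_pos: [0.4598, 0.0091, 0.1305]
eef_rot: [0.085, 3.14, 0.0]
force: [-0.2, 0.1, -1.3]
opening: 0.047
grip_force: 0.0
```

Run:
```python
from h import *
s=st();go([481.3,-133.8],-3.2,60)
p,d,c=snap('top');X=cloud(d,c)*1000
boxes(X,p,34,55,(440,530,140,350))
```

```text
t 43.03 tcp [0.4598 0.0091 0.1305] rot [0.085 3.14  0.   ] F [-0.2  0.1 -1.3] op 0.047 g 0.0
yaw -3.09 units txyz [-0.73 -3.54  1.76] roll 0.02
box ctr [484.  248.7] size [ 21.9 179.8] yaw -6.5 z 41.8 hsv [ 21. 120. 213.] n 695
```

Request:
carry_out([
  {"claw":0.5,"tx":-0.15,"ty":-0.71,"tz":0,"roll":0},
  {"claw":0.5,"tx":-0.15,"ty":-0.71,"tz":0,"roll":0},
  {"claw":0.5,"tx":-0.15,"ty":-0.71,"tz":0,"roll":0},
  {"claw":0.5,"tx":-0.15,"ty":-0.71,"tz":0,"roll":0},
  {"claw":0.5,"tx":-0.13,"ty":-0.7,"tz":0,"roll":0},
])

```text
clock: 43.5
tool_pos: [0.4811, -0.1352, 0.1305]
eef_rot: [0.092, 3.14, -0.0]
force: [0.4, 0.2, 0.3]
opening: 0.047
grip_force: 0.0
```

Request:
carry_out([
  {"claw":0.5,"tx":0,"ty":0,"tz":0,"roll":0},
  {"claw":0.5,"tx":0,"ty":0,"tz":0,"roll":0},
  {"claw":0.5,"tx":0,"ty":0,"tz":0,"roll":0},
])

```text
clock: 43.75
tool_pos: [0.4809, -0.1333, 0.1303]
eef_rot: [-0.09, -3.14, -0.0]
force: [0.0, 0.5, -0.7]
opening: 0.047
grip_force: 0.0
```

Run:
```python
from h import *
s=st();go([481.3,-133.8],-3.2,60)
```

```text
t 43.75 tcp [ 0.4809 -0.1333  0.1303] rot [-0.09 -3.14 -0.  ] F [ 0.   0.5 -0.7] op 0.047 g 0.0
yaw -3.3 units txyz [-0.01 -0.01  1.76] roll -0.02
```

Request:
carry_out([
  {"claw":0.5,"tx":0,"ty":0,"tz":0.7,"roll":0},
  {"claw":0.5,"tx":0,"ty":0,"tz":0.7,"roll":0},
  {"claw":0.5,"tx":0,"ty":0,"tz":0.35,"roll":0},
  {"claw":0,"tx":0,"ty":0,"tz":0,"roll":0},
  {"claw":0,"tx":0,"ty":0,"tz":0,"roll":0},
])

```text
clock: 44.17
tool_pos: [0.4808, -0.133, 0.0604]
eef_rot: [-0.087, -3.139, -0.0]
force: [0.1, -0.7, -1.1]
opening: 0.037
grip_force: 0.0
```

Request:
carry_out([
  {"claw":0,"tx":0,"ty":0,"tz":0,"roll":0},
  {"claw":0,"tx":0,"ty":0,"tz":0,"roll":0},
  {"claw":0,"tx":0,"ty":0,"tz":0,"roll":0},
  {"claw":0,"tx":0,"ty":0,"tz":0,"roll":0},
  {"claw":0,"tx":0,"ty":0,"tz":0,"roll":0},
])

```text
clock: 44.58
tool_pos: [0.4816, -0.1337, 0.0612]
eef_rot: [0.088, 3.139, 0.0]
force: [-0.7, 2.2, 9.7]
opening: 0.0132
grip_force: 30.0
```

Request:
carry_out([
  {"claw":0,"tx":-0.15,"ty":0,"tz":0,"roll":0},
  {"claw":0,"tx":-0.2,"ty":0,"tz":0,"roll":0},
  {"claw":0,"tx":-0.2,"ty":0,"tz":0,"roll":0},
  {"claw":0,"tx":-0.2,"ty":0,"tz":0,"roll":0},
  {"claw":0,"tx":0,"ty":0,"tz":0,"roll":0},
])

```text
clock: 45.0
tool_pos: [0.5128, -0.1355, 0.0612]
eef_rot: [0.088, 3.138, -0.0]
force: [1.1, 2.4, 8.4]
opening: 0.0131
grip_force: 30.0
```

Request:
carry_out([
  {"claw":0,"tx":-0.15,"ty":0,"tz":0,"roll":0},
  {"claw":0,"tx":-0.15,"ty":0,"tz":0,"roll":0},
  {"claw":0,"tx":-0.1,"ty":0,"tz":0,"roll":0},
  {"claw":0,"tx":0,"ty":0,"tz":0,"roll":0},
])

```text
clock: 45.33
tool_pos: [0.5283, -0.1363, 0.0612]
eef_rot: [0.088, 3.139, -0.0]
force: [1.5, 1.9, 7.2]
opening: 0.0135
grip_force: 30.0
```

Request:
carry_out([
  {"claw":0,"tx":-0.06,"ty":0,"tz":0,"roll":0},
  {"claw":0,"tx":0,"ty":0,"tz":0,"roll":0},
])

```text
clock: 45.5
tool_pos: [0.5303, -0.1365, 0.0612]
eef_rot: [0.088, 3.139, 0.0]
force: [1.1, 1.3, 6.7]
opening: 0.0137
grip_force: 30.0
```

Request:
carry_out([
  {"claw":0,"tx":-0.06,"ty":0,"tz":0,"roll":0},
  {"claw":0,"tx":0,"ty":0,"tz":0,"roll":0},
])

```text
clock: 45.67
tool_pos: [0.5315, -0.1365, 0.0611]
eef_rot: [-0.088, -3.14, -0.001]
force: [-6.9, 2.8, 14.9]
opening: 0.0131
grip_force: 30.0
```

Request:
carry_out([
  {"claw":0,"tx":0,"ty":0,"tz":0,"roll":0},
  {"claw":0,"tx":0,"ty":0,"tz":0,"roll":0},
  {"claw":0.5,"tx":0,"ty":0,"tz":0,"roll":0},
  {"claw":0.5,"tx":0,"ty":0,"tz":0,"roll":0},
  {"claw":0.5,"tx":0,"ty":0,"tz":0,"roll":0},
])

```text
clock: 46.08
tool_pos: [0.5318, -0.1367, 0.0606]
eef_rot: [0.088, 3.14, -0.0]
force: [-0.2, 0.4, -0.1]
opening: 0.03
grip_force: 0.0
```

Request:
carry_out([
  {"claw":0.5,"tx":0,"ty":0,"tz":-0.6,"roll":0},
  {"claw":0.5,"tx":0,"ty":0,"tz":-0.8,"roll":0},
  {"claw":0.5,"tx":0,"ty":0,"tz":-0.8,"roll":0},
  {"claw":0.5,"tx":0.8,"ty":0,"tz":-0.6,"roll":0},
  {"claw":0.5,"tx":0.8,"ty":0,"tz":0,"roll":0},
])

```text
clock: 46.5
tool_pos: [0.4694, -0.1339, 0.1759]
eef_rot: [0.088, 3.135, -0.002]
force: [-0.1, -0.3, 0.7]
opening: 0.0472
grip_force: 0.0
```

Request:
carry_out([
  {"claw":0.5,"tx":0.5,"ty":0.5,"tz":0,"roll":0},
  {"claw":0.5,"tx":0.3,"ty":0.8,"tz":0,"roll":0},
  {"claw":0.5,"tx":0,"ty":0.8,"tz":0,"roll":0},
  {"claw":0.5,"tx":0,"ty":0,"tz":0,"roll":0},
  {"claw":0.5,"tx":0,"ty":0,"tz":0,"roll":0},
])

```text
clock: 46.92
tool_pos: [0.4407, -0.046, 0.1726]
eef_rot: [0.084, 3.14, 0.001]
force: [0.1, -1.3, 0.0]
opening: 0.0468
grip_force: 0.0
```

Run:
```python
from h import *
s=st()
p,d,c=snap('top');X=cloud(d,c)*1000;save(cv2.resize(p[195:320,140:460],None,fx=2.4,fy=2.4,interpolation=cv2.INTER_CUBIC),'c12.png')
boxes(X,p,34,55,(440,530,140,350))
B=tobay(X[...,:2].reshape(-1,2)).reshape(480,640,2);Z=X[...,2]
m=(Z>78)&(Z<105)&(abs(B[...,0]+110)<45)&(abs(B[...,1]+78)<15);print('handle bay',B[m].mean(0),m.sum())
hsv=cv2.cvtColor(p,cv2.COLOR_RGB2HSV).astype(int)
m=(hsv[...,0]>95)&(hsv[...,0]<128)&(hsv[...,1]>90)&(B[...,0]>-60)&(B[...,0]<60)&(B[...,1]<20);print('tray y',np.percentile(B[m][:,1],[.5,99.5]))
e=m&(B[...,1]>-240)&(B[...,1]<-40)&(B[...,0]<-25)
ys=np.arange(-235,-110,10);print('near edge',[(int(y),np.percentile(B[e&(abs(B[...,1]-y)<5)][:,0],2).round(1)) for y in ys if (e&(abs(B[...,1]-y)<5)).sum()>5])
```

```text
t 46.92 tcp [ 0.4407 -0.046   0.1726] rot [8.40e-02 3.14e+00 1.00e-03] F [ 0.1 -1.3  0. ] op 0.0468 g 0.0
box ctr [484.1 250. ] size [ 21.8 180.8] yaw -6.5 z 41.5 hsv [ 21. 118. 211.] n 700
handle bay [-89.9245408  -78.14451643] 31
tray y [-247.54034229  -16.99589063]
near edge [(-235, np.float64(-42.4)), (-225, np.float64(-42.1)), (-215, np.float64(-41.7)), (-205, np.float64(-41.8)), (-195, np.float64(-41.5)), (-185, np.float64(-41.8)), (-175, np.float64(-42.2)), (-165, np.float64(-42.2)), (-155, np.float64(-42.2)), (-145, np.float64(-41.8)), (-135, np.float64(-42.0)), (-125, np.float64(-42.1)), (-115, np.float64(-42.2))]
```

View pics/c12.png

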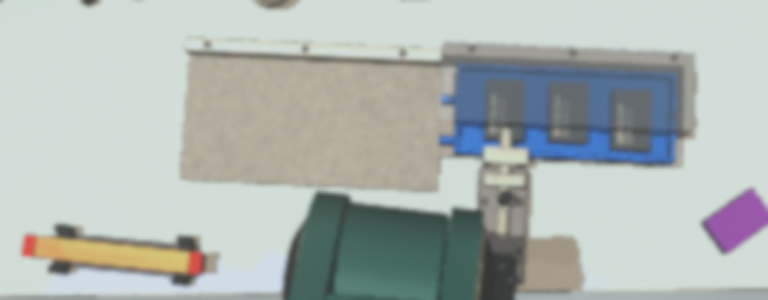

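The final view shows the tray home, near edge straight at bay x = -42 (flush with the fence). The bolt rod runs through the keeper at (505,140), and the handle has travelled 50 mm. The stick lies on both saddles at (65,240) and (187,258), the cartons are flat, and the robot is clear.

```bash
python3 -c "
from rig import order
print(order.finish_job())"
```

```text
the job is handed in; nothing more can be done
None
```

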